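# Load the blanks into the marking station and set the batch

### The job

Swing the marking arm fully clear of the plate, load every aluminium blank from the bench onto the plate and push them square and flush into the fence corner: lengthwise along the side fence, the first against it and the others packed tightly side by side, all with their ends against the end fence. Then swing the arm back over them until it meets its stop, and have the selector on the mark whose number of dots is the number of blanks. Do not disturb the blue cup, the spanner or the vee block.

Things in the scene. Friction and masses are not known exactly. Their poses are not given: they have to be found in the camera images.
- station: fixed steel marking station, turned a little about z from start to start; origin on the table under point corner, same axes. Plate 12 mm thick, x -200 to 50, y -210 to 40 mm. End fence (far side) y -210 to 40 mm; side fence (left side) x -200 to 0 mm; both 30 mm thick and 20 mm high above the plate.
- corner (a point): inside corner of the two fences, on the plate's top, 12 mm above the table. x is at right angles to the end fence (far from the robot), whose face is the plane x = 0; y at right angles to the side fence (left), whose face is y = 0. Blanks go where x and y are negative, their length along x.
- swing_arm (a joint): angle of the green marking arm on its column, rad: 0 = over the blanks at its stop, pointing diagonally along (-x, -y) of the corner frame; grows clockwise seen from above as it swings left (+y) and clear; 1.3 or more is clear, end of travel 1.75. Starts at 0 to 0.3. Stiff hinge: stays where left (about 1 N at the handle moves it).
- swing_pivot (a point): on the arm's vertical hinge axis, at the top of the column, 120 mm above the table; at x = 60, y = 60 mm in the corner frame; fixed. The column is 38 mm thick; the arm's hub and beam lie 120 to 150 mm above the table.
- swing_handle (a point): on the axis of the upright black handle (22 mm thick, from 150 to 205 mm above the table) at the free end of the arm, 170 mm from the hinge axis; the point lies 15 mm below the handle's top. Below it hangs the marking head, 54 mm across, 92 mm above the table at its lower rim.
- selector (a joint): angle of the selector knob on the grey control box at the left, rad: 0 = the off dash, 0.5 = one dot, 1.0 = two dots, 1.5 = three dots; grows clockwise seen from above, end of travel 2.0. It starts at 0 to 0.2; friction holds it (0.06 N m).
- selector_grip (a point): on the selector's vertical axis, 84 mm above the table, 4 mm below the top of its grip bar (60 mm long, 15 mm thick, standing 26 mm above its dial disc). x along the bar towards its white pointer line, z up. The fixed box is 140 x 140 x 50 mm, turned a little; little room for a hand here while the arm is clear; white marks around the dial.
- blank_a: one of two or three identical loose aluminium blanks (None from the start if this one is absent): a bar 120 x 40 x 25 mm, about 0.3 kg, lying flat, dark hole marks on top near both ends. Origin: centre of its underside; x along its length, z up. It starts lying on the table to the right.
- blank_b: one of two or three identical loose aluminium blanks (None from the start if this one is absent): a bar 120 x 40 x 25 mm, about 0.3 kg, lying flat, dark hole marks on top near both ends. Origin: centre of its underside; x along its length, z up. It starts lying on the table to the right.
- blank_c: one of two or three identical loose aluminium blanks (None from the start if this one is absent): a bar 120 x 40 x 25 mm, about 0.3 kg, lying flat, dark hole marks on top near both ends. Origin: centre of its underside; x along its length, z up. It starts lying on the table to the right.
- cup: bystander: open blue plastic cup, 70 mm across, 60 mm tall, at the far right. Origin: centre of its underside. Leave it.
- spanner: bystander: steel spanner, 180 mm long, lying flat on the far right. Origin: under its middle. Leave it.
- vblock: bystander: dark steel vee block, 80 x 60 x 45 mm, standing at the far left of the station. Origin: centre of its underside. Leave it.
Not all that is in view belongs to the job. What is shaped like the blank_c but red is not meant. What is shaped like the blank_b but red is not meant.

How it is judged:
By the outcome, as a careful person would: the job done as asked, in the order asked, and still so for the second after the job is handed in, with the robot touching nothing.
Of blank_a, blank_b, blank_c only 2 to 3 are there at a start; the rules pass over those that are not, and their reading is None.
At some moment in a run one of blank_a, blank_b, blank_c may be knocked a few centimetres aside while the robot is not near it.
Once in a run the grip may slacken for a moment while it holds something.
It also fails if it takes over 210 s, if anything falls off the work surface, if the arm or the gripper's body presses on something with over 40 N, if the wrist force passes 120 N, or if a joint passes its speed limit or range.

### The arm

A 6-joint arm with a two-finger parallel gripper is mounted at the origin on the work surface. World frame = base frame: x ahead of the robot, y to its left, z up, the work surface at z = 0. Lengths are in m, angles in rad, forces in N, time in s.
With the tool pointing down it reaches from about 0.35 to 0.975 m from the base axis. Payload 17.4 kg.
Tool frame: the origin (TCP) lies at the very end of the fingers, on their centre line; the grasp point (between the pads) lies 19 mm behind it; x points along the fingers, z is the direction in which the jaws open and shut, and the axes are right-handed (so a half turn about x gives the same grasp; the last joint's range is limited). The gripper opens to 85 mm and grips with 20 to 120 N. Pads are 22 mm wide; open, the fingers measure 114 mm over their backs; the gripper's body (76 mm by 85 mm) begins 54 mm behind the grasp point. The pads swing forward as they close: fully open they stand 13 mm farther back than shut.
Start: joints at [1.226, 0.116, 1.442, -0, 1.584, -0.038], TCP at [0.204, 0.643, 0.231] pointing down, gripper open.
Joint ranges: [-2.83, 2.83], [-0.83, 2.19], [0.07, 2.5], [-1.14, 4.28], [0.01, 3], [-2.97, 2.97]. Speed limits (rad/s): [1.89, 1.89, 2.22, 3.14, 3.14, 3.14].

### API

Orientations are given as a rotation vector (axis times angle).
In Python, from cell import sensors, eyes, manip gives the robot as it stands. The module is installed in compiled form; this text tells all that it offers.
- The arm moves only by the shell command python3 -m creep 'ROWS' [OPENING] [FORCE]. ROWS is JSON, a list that holds one entry, the list of rows, each a list of 4 numbers: the shift along the tool's x, y, z in mm, then the turn about the tool's x in degrees. A call has 1 to 12 rows; each row shifts and turns the commanded pose from where the row before left it, along the tool's axes as they then stand; what a row does not reach is not made up. A row lasts 1/12 s, in which the tool goes at most 41.7 mm and 7.16 degrees, less where a joint would pass 70% of its speed; a pose out of reach is approached as far as the arm can. A call is refused whole if a number of a shift passes 41.7 or a number of a turn 7.16, either way. A call with a gripper value outside its range is refused whole. OPENING is the closure, from -1 (fully open) to 1 (shut), set as the call begins (- or left out, the last holds). The fingers move at their own pace and stop on an object; FORCE is the grip in N (left out, the last holds). Time passes only in rows, so rows that do not move let the fingers close. It gives the time, the measured TCP pose, the force and the opening at its end, in the units of the state.
- sensors.state(): the state, without advancing time (a new reading comes with each control period).
- eyes.snapshot(name): name is "side" or "top"; returns the picture (400x640x3 uint8, blue, green, red); there is no depth.
- eyes.camera_model(name): a dict with "camera_matrix" (3x3 intrinsics, pixels), "world_from_camera" (4x4, takes a point from camera to world coordinates). Camera axes: x right, y up, looking along -z (the intrinsics and any distortion apply to the point x, -y, -z); pixel columns grow to the right and rows downward; lengths in m; the calibration is good to about 2 mm. A picture is of the moment at which its call begins. camera_model takes no time and is no camera call.
- manip.finish_job(): hands the job in, once; it reports no verdict.
The state is a dict: "time_s": time; "joints": joint angles; "dq": joint speeds; "joint_efforts": joint torques, N m; "tool_pos": TCP position; "ee_rot": TCP orientation; "contact_force": force on the tool from outside, world axes, zero at the start; "ft_torque": the same for the moment, N m; "finger_gap": finger opening in m.
Only numpy, scipy, OpenCV 4.12 (cv2) and the standard library are available. Lean on these libraries where they do the work, as an engineer would, in place of code of your own. Each camera call takes 0.05 s, during which the arm holds its last target.

## Working session

There is one attempt and no reset: what is moved stays moved. The work goes in short steps, Python scripts to look and compute and a shell command to move; the robot and the scene stay as the last step left them, time stands still between calls to the robot, and variables do not carry over. Pictures are saved under pics/ and viewed, and the job is handed in when it is done.

```bash
mkdir -p pics; ls; python3 - <<'E'
from cell import sensors, eyes, manip
import cv2
print(sensors.state())
for n in("side","top"):
    cv2.imwrite(f"pics/{n}0.png",eyes.snapshot(n)); print(n,eyes.camera_model(n))
E
```

```text
pics
{'time_s': 0.0, 'joints': array([ 1.22616530e+00,  1.16522871e-01,  1.44230555e+00, -1.03322955e-05,
        1.58397944e+00, -3.77991622e-02]), 'dq': array([-0.00085979, -0.00279424, -0.00159798, -0.00062871,  0.00080869,
       -0.00123992]), 'joint_efforts': array([-5.81297820e-03, -7.31981921e+01, -6.32492137e+01, -4.23659912e-04,
        6.36877608e-03,  1.30751721e-05]), 'tool_pos': array([0.20382155, 0.64328625, 0.23051228]), 'ee_rot': array([-0.9809781 ,  1.33990025,  0.97983484]), 'contact_force': array([ 0.18004927, -0.20475791, -0.04491921]), 'ft_torque': array([-0.00397963, -0.02476073, -0.04043653]), 'finger_gap': 0.08520569750850487}
side {'camera_matrix': array([[373.3463163 ,   0.        , 321.17270332],
       [  0.        , 373.3463163 , 202.29796388],
       [  0.        ,   0.        ,   1.        ]]), 'world_from_camera': array([[ 0.91615296,  0.22757223, -0.32996156,  0.1229753 ],
       [-0.40026138,  0.47562541, -0.78330792, -1.0875552 ],
       [-0.02132103,  0.84970074,  0.526834  ,  0.8219284 ],
       [ 0.        ,  0.        ,  0.        ,  1.        ]])}
top {'camera_matrix': array([[372.34793782,   0.        , 318.50805826],
       [  0.        , 372.34793782, 206.84605973],
       [  0.        ,   0.        ,   1.        ]]), 'world_from_camera': array([[ 0.02829107,  0.98361358, -0.17805599,  0.35218953],
       [-0.99959412,  0.02843502, -0.00174391, -0.02088157],
       [ 0.00334769,  0.17803306,  0.98401881,  1.26321785],
       [ 0.        ,  0.        ,  0.        ,  1.        ]])}
```

View pics/side0.png

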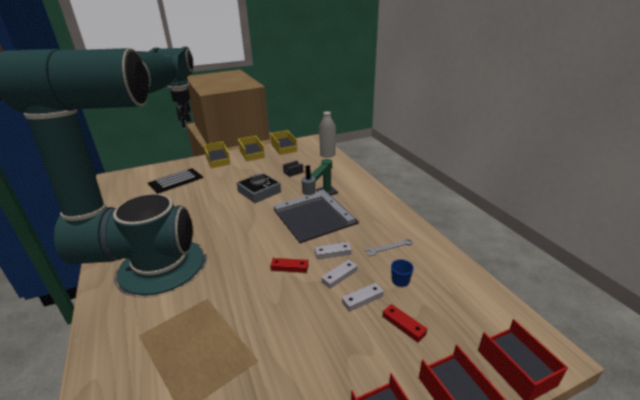

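View pics/top0.png

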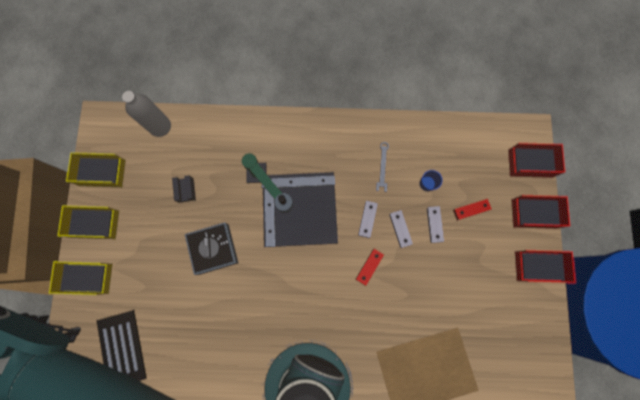

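The top view shows three aluminium bars at about (368,219), (401,229) and (435,224). The red ones at (370,267) and (472,209) are decoys. The station is around (300,210), the selector box at (211,248), the arm hub at (250,160) and the handle at (284,201). I'll check this in an enlarged crop.

```bash
cat > h.py <<'E'
from cell import sensors, eyes, manip
import cv2, numpy as np
from scipy.spatial.transform import Rotation as R
def ray(n,p):
    m=eyes.camera_model(n);K=m["camera_matrix"];T=m["world_from_camera"]
    d=np.linalg.inv(K)@np.array([p[0],p[1],1.]); d=d*[1,-1,-1]
    return T[:3,3],T[:3,:3]@d
def onz(n,p,z):
    o,d=ray(n,p); return o+d*(z-o[2])/d[2]
def proj(n,P):
    m=eyes.camera_model(n);K=m["camera_matrix"];T=np.linalg.inv(m["world_from_camera"])
    q=T[:3,:3]@np.asarray(P,float)+T[:3,3]; q=q*[1,-1,-1]; u=K@q; return u[:2]/u[2]
def rects(n,img,z,lo=(0,0,150),hi=(179,60,255),amin=150,amax=3000,roi=None):
    hsv=cv2.cvtColor(img,cv2.COLOR_BGR2HSV); m=cv2.inRange(hsv,np.array(lo),np.array(hi))
    if roi: k=np.zeros_like(m); x0,y0,x1,y1=roi; k[y0:y1,x0:x1]=255; m&=k
    m=cv2.morphologyEx(m,cv2.MORPH_CLOSE,np.ones((5,5)))
    out=[]
    for c in cv2.findContours(m,cv2.RETR_EXTERNAL,cv2.CHAIN_APPROX_NONE)[0]:
        if not amin<cv2.contourArea(c)<amax: continue
        w=np.array([onz(n,p[0],z)[:2] for p in c],np.float32)
        r=cv2.minAreaRect(w*1000); b=cv2.boxPoints(r)
        e=[b[1]-b[0],b[2]-b[1]]; l=max(e,key=np.linalg.norm)
        out.append((np.round(cv2.boundingRect(c)),np.round(r[0],1),np.round(r[1],1),round(float(np.degrees(np.arctan2(l[1],l[0]))),1)))
    return out
def crop(img,x0,y0,x1,y1,s,f): cv2.imwrite(f,cv2.resize(img[y0:y1,x0:x1],None,fx=s,fy=s,interpolation=cv2.INTER_CUBIC))
E
python3 - <<'E'
from h import *
im=cv2.imread("pics/top0.png"); crop(im,170,130,470,300,2.6,"pics/c0.png")
hsv=cv2.cvtColor(im,cv2.COLOR_BGR2HSV)
for p in [(368,222),(401,229),(435,224),(450,250),(300,220),(320,179),(269,230)]: print(p,hsv[p[1],p[0]])
for r in rects("top",im,.025,lo=(0,0,150),roi=(345,190,450,255)): print(r)
im=cv2.imread("pics/side0.png"); crop(im,220,130,430,320,3,"pics/c1.png")
for r in rects("side",im,.025,lo=(0,0,150),roi=(300,230,400,320)): print(r)
E
```

```text
(368, 222) [135  19 161]
(401, 229) [132  21 159]
(435, 224) [133  19 159]
(450, 250) [ 16  91 149]
(300, 220) [126  21  60]
(320, 179) [113  25 132]
(269, 230) [120  18  85]
(array([392, 212,  21,  34]), array([ 512.5, -299.5]), array([113.1,  37.5]), 18.0)
(array([430, 208,  15,  34]), array([ 529., -415.]), array([112. ,  37.5]), 6.7)
(array([360, 202,  16,  34]), array([ 541. , -187.3]), array([ 35.2, 111.8]), -11.9)
(array([342, 286,  39,  18]), array([ 527. , -412.5]), array([109.2,  38.5]), 4.1)
(array([322, 263,  33,  19]), array([ 510.6, -298.2]), array([108.6,  36.9]), 14.3)
```

View pics/c0.png

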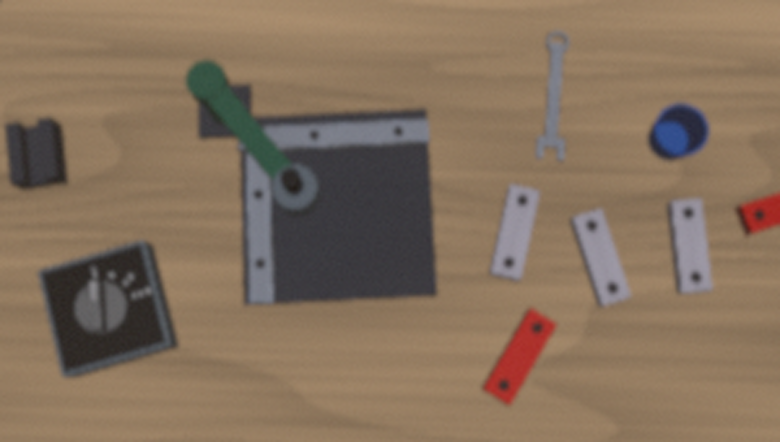

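View pics/c1.png

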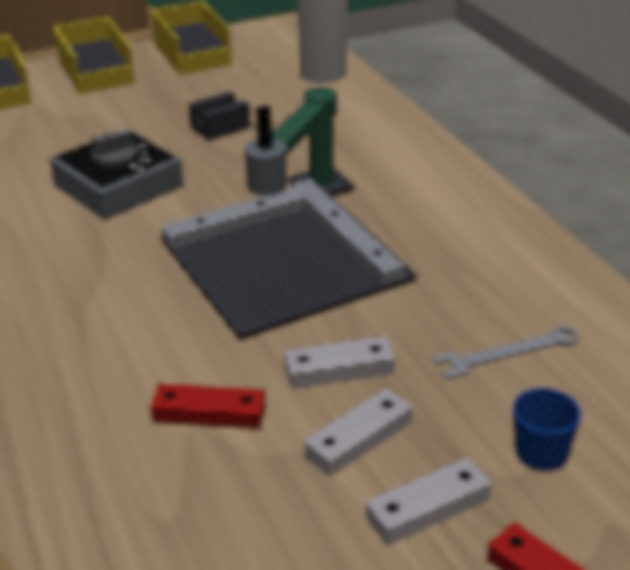

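Three aluminium blanks are confirmed, so the selector target is 1.5. Next I'll measure the station, the arm and the knob.

```bash
python3 - <<'E'
from h import *
im=cv2.imread("pics/top0.png"); crop(im,230,145,350,255,5,"pics/c2.png"); crop(im,180,215,245,280,8,"pics/c3.png")
im=cv2.imread("pics/side0.png"); crop(im,230,140,365,245,5,"pics/c4.png")
E
```

```text
(no output)
```

View pics/c2.png

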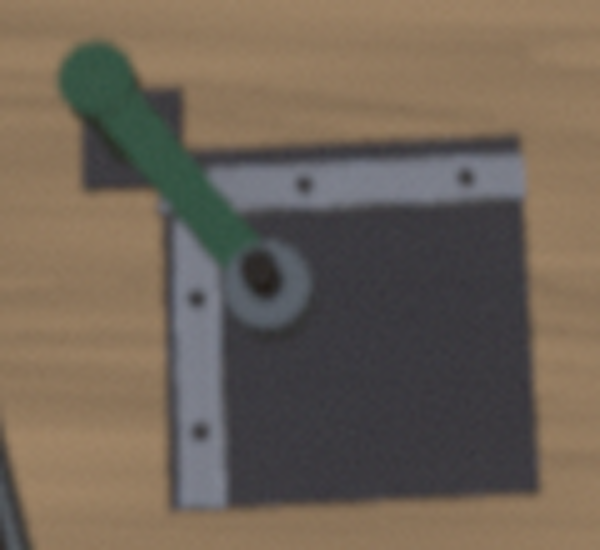

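View pics/c3.png

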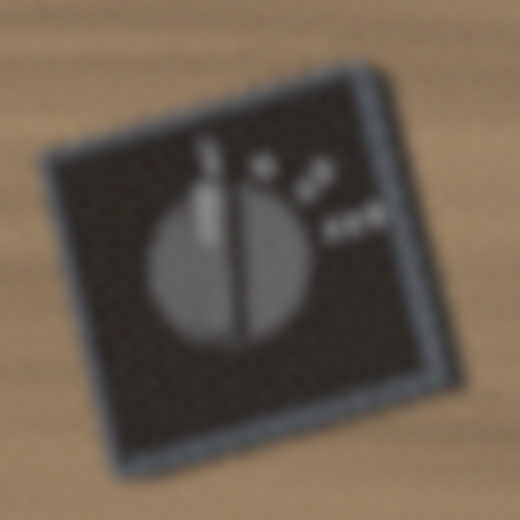

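View pics/c4.png

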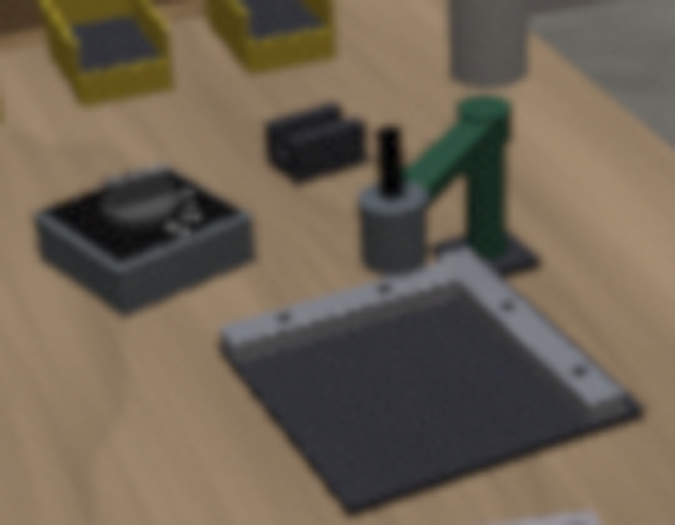

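```bash
python3 - <<'E'
from h import *
from scipy.optimize import least_squares
T=[((538,491),(-200,-210,12)),((178,507),(-200,30,32)),((228,506),(-200,0,32)),((524,197),(0,-210,32)),((522,152),(30,-210,32)),((520,137),(50,-210,12))]
S=[((350,512),(-200,-210,12)),((640,410),(50,-210,12)),]
ob=[("top",np.array(p)/5+[230,145],q) for p,q in T]+[("side",np.array(p)/5+[230,140],q) for p,q in S]
def W(v,q):
    c,s=np.cos(v[2]),np.sin(v[2]); return np.array([v[0]+(c*q[0]-s*q[1])/1e3,v[1]+(s*q[0]+c*q[1])/1e3,q[2]/1e3])
f=lambda v:np.concatenate([proj(n,W(v,q))-p+.4 for n,p,q in ob])
r=least_squares(f,[.6,.1,0.]); v=r.x;print(v,np.degrees(v[2]));print(r.fun.reshape(-1,2).round(1))
np.save("st.npy",v)
piv=W(v,(60,60,120));print("pivot",piv)
print("pivot z150 pix",proj("top",piv+[0,0,.03])); print("hub meas",onz("top",np.array((97,77))/5+[230,145]-.4,.15))
for z,p in((.205,(261,272)),):
    h=onz("top",np.array(p)/5+[230,145]-.4,z);print("handle",h,np.linalg.norm(h[:2]-piv[:2]))
    d=h-piv; a=np.arctan2(d[1],d[0])-v[2]; print("arm ang from (-x,-y):",(-(a-np.radians(-135)))% (2*np.pi))
h2=onz("side",np.array((389,128))/5+[230,140]-.4,.205);print("handle side",h2)
o=np.array([180,215])-.44
g=lambda p,z:onz("top",np.array(p)/8+o,z)
c=g((230,265),.062);print("dial",c)
for n,p in dict(off1=(205,145),off2=(213,172),d1=(262,165),d2a=(303,190),d2b=(322,168),d3a=(332,233),d3b=(355,225),d3=(377,215)).items():
    q=g(p,.0505);d=q-c;print(n,q[:2],np.degrees(np.arctan2(d[1],d[0])).round(1))
b=[g(p,.05)[:2] for p in((45,158),(360,66),(440,380),(120,475))];print("boxtop",b,np.mean(b,0))
for z,a,bb in((.088,(203,185),(210,245)),):
    print("ptr",g(a,z),g(bb,z))
E
```

```text
[0.63917908 0.13801225 0.07804484] 4.471639856308254
[[ 0.6  0.5]
 [ 0.2  0.4]
 [-0.6  0.2]
 [ 0.3 -0. ]
 [ 0.2  0.4]
 [-0.  -0.6]
 [-0.5 -1.1]
 [ 1.1 -0.7]]
pivot [0.69431851 0.20250755 0.12      ]
pivot z150 pix [248.54534149 160.27252393]
hub meas [0.69523912 0.20115076 0.15      ]
handle [0.56369712 0.08799283 0.205     ] 0.17371116560467284
arm ang from (-x,-y): 0.1436555630017491
handle side [0.56830118 0.0933596  0.205     ]
dial [0.4260906  0.33123129 0.062     ]
off1 [0.47522311 0.34874172] 19.6
off2 [0.46429478 0.34457621] 19.3
d1 [0.46772042 0.32486044] -8.7
d2a [0.45801389 0.30738479] -36.8
d2b [0.46719651 0.30033637] -36.9
d3a [0.44090309 0.29428528] -68.2
d3b [0.44440926 0.28519503] -68.3
d3 [0.44871856 0.27656026] -67.5
boxtop [array([0.46809265, 0.41363601]), array([0.50956814, 0.28805913]), array([0.38317059, 0.24654672]), array([0.34194763, 0.3719523 ])] [0.42569475 0.33004854]
ptr [0.45558502 0.33679488 0.088     ] [0.43208834 0.33209717 0.088     ]
```

```bash
cat >> h.py <<'E'
def pose():
    s=sensors.state(); M=R.from_rotvec(s["ee_rot"]).as_matrix(); return s,np.array(s["tool_pos"]),M
def dl(x,y,z,yaw=None):
    """shift in tool axes (mm) & turn (deg about tool x) to target; yaw = world direction of tool z mod 180"""
    s,p,M=pose(); d=M.T@(np.array([x,y,z])-p)*1000
    cy=np.degrees(np.arctan2(M[1,2],M[0,2])); t=0
    if yaw is not None:
        t=-(((yaw-cy)+90)%180-90)
    n=int(np.ceil(np.abs(d).max()/38)); 
    print("t %.1f pos %s yaw %.1f shift %s rows>=%d per-row %s turn %.1f (rows %d) j6 %.2f gap %.1f F %s"%(s["time_s"],p.round(4),cy,d.round(1),n,(d/max(n,1)).round(1),t,int(np.ceil(abs(t)/7)),s["joints"][5],s["finger_gap"]*1e3,np.round(s["contact_force"],1)))
    # shift in axes after the turn
    a=np.radians(cy-t); c,sn=np.cos(a),np.sin(a)
    e=(np.array([x,y,z])-p)*1000; zt=np.array([c,sn,0]); yt=np.cross(zt,M[:,0]); print("   after turn: shift",[round(float(e@M[:,0]),1),round(float(e@yt),1),round(float(e@zt),1)], "tilt",M[:,0].round(3))
E
python3 -c "
from h import *
dl(.566,.090,.26,-48.8)
M=pose()[2];print(M.round(3))"
```

```text
t 0.1 pos [0.2038 0.6433 0.2306] yaw 72.4 shift [ -28.9 -512.4 -418.1] rows>=14 per-row [ -2.1 -36.6 -29.9] turn -58.8 (rows 9) j6 -0.04 gap 85.3 F [0.4 0.6 0.3]
   after turn: shift [-28.9, 92.0, -654.9] tilt [-0.    -0.001 -1.   ]
[[-0.    -0.953  0.302]
 [-0.001  0.302  0.953]
 [-1.     0.    -0.001]]
```

```bash
python3 -m creep '[[[-3,0,0,-6.5],[-3,0,0,-6.5],[-3,0,0,-6.5],[-3,0,0,-6.5],[-3,0,0,-6.5],[-3,0,0,-6.5],[-3,0,0,-6.5],[-4,0,0,-6.5],[-4,0,0,-6.8],[0,4.6,-25,0],[0,4.6,-33,0],[0,4.6,-33,0]]]' -1 20; python3 -m creep '[[[0,4.6,-33,0],[0,4.6,-33,0],[0,4.6,-33,0],[0,4.6,-33,0],[0,4.6,-33,0],[0,4.6,-33,0],[0,4.6,-33,0],[0,4.6,-33,0],[0,4.6,-33,0],[0,4.6,-33,0],[0,4.6,-33,0],[0,4.6,-33,0]]]'
python3 -c "
from h import *
dl(.566,.090,.26,-48.8)"
```

```text
time_s: 1.1
tool_pos: [0.2535, 0.5651, 0.2595]
ee_rot: [-1.718, 0.778, 1.718]
contact_force: [-0.1, 0.6, 0.7]
finger_gap: 0.0854
time_s: 2.1
tool_pos: [0.4734, 0.2301, 0.2602]
ee_rot: [-1.716, 0.778, 1.716]
contact_force: [0.6, 1.7, 0.0]
finger_gap: 0.0855
t 2.1 pos [0.4734 0.2301 0.2602] yaw 131.2 shift [ 1.000e-01  2.270e+01 -1.664e+02] rows>=5 per-row [  0.    4.5 -33.3] turn 0.0 (rows 1) j6 -1.89 gap 85.5 F [0.6 1.7 0. ]
   after turn: shift [0.1, 22.6, -166.4] tilt [-0. -0. -1.]
```

```bash
python3 -m creep '[[[0,4.2,-30,0],[0,4.2,-30,0],[0,4.2,-30,0],[0,4.2,-30,0],[0,4.2,-25,0],[0,1.7,-15,0],[0,0,0,0],[0,0,0,0]]]'
python3 - <<'E'
from h import *
dl(.566,.090,.16,-48.8)
im=eyes.snapshot("side");crop(im,230,90,380,245,5,"pics/s1.png")
E
```

```text
time_s: 2.77
tool_pos: [0.5612, 0.0963, 0.2599]
ee_rot: [-1.715, 0.779, 1.716]
contact_force: [0.5, 0.9, -0.2]
finger_gap: 0.0855
t 2.8 pos [0.5612 0.0963 0.2599] yaw 131.2 shift [99.9  0.5 -7.9] rows>=3 per-row [33.3  0.2 -2.6] turn -0.0 (rows 1) j6 -2.16 gap 85.5 F [ 0.5  0.9 -0.2]
   after turn: shift [99.9, 0.5, -7.9] tilt [-0.001  0.    -1.   ]
```

View pics/s1.png

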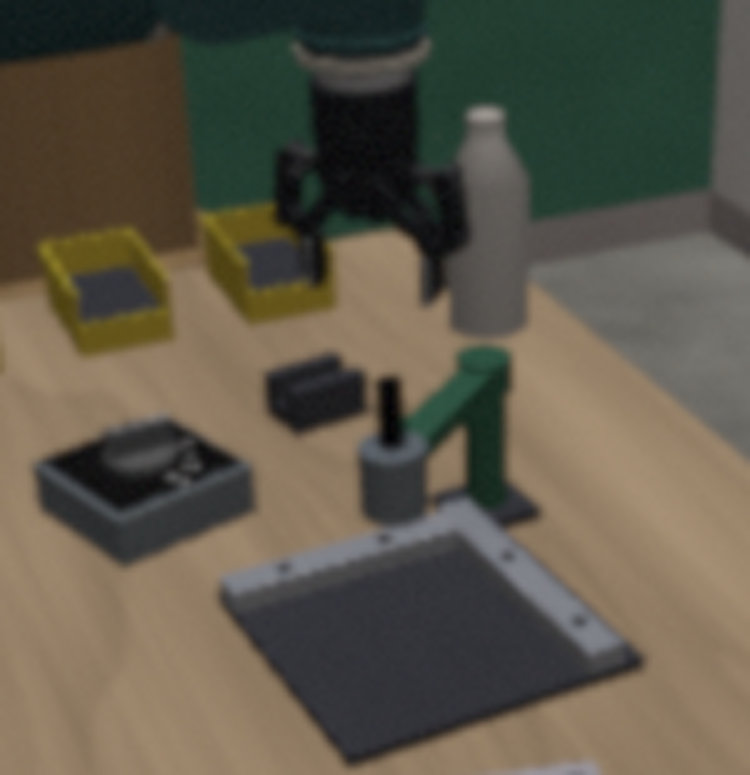

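The open gripper is above the handle: fingers at about (318,270) and (432,290), handle at (389,410). I'll go down and grip.

```bash
python3 -m creep '[[[5,0,-4,0],[15,0,-4,0],[20,0,0,0],[20,0,0,0],[20,0,0,0],[15,0,0,0],[5,0,0,0],[0,0,0,0],[0,0,0,0]]]'; python3 -m creep '[[[0,0,0,0],[0,0,0,0],[0,0,0,0],[0,0,0,0],[0,0,0,0],[0,0,0,0],[0,0,0,0],[0,0,0,0],[0,0,0,0]]]' 1 25
python3 -c "
from h import *
dl(.566,.090,.16,-48.8)"
```

```text
time_s: 3.57
tool_pos: [0.5666, 0.0905, 0.1608]
ee_rot: [-1.717, 0.778, 1.716]
contact_force: [-0.4, -0.1, 0.3]
finger_gap: 0.0855
time_s: 4.32
tool_pos: [0.5666, 0.0903, 0.1607]
ee_rot: [-1.717, 0.778, 1.716]
contact_force: [-0.4, -0.9, 5.6]
finger_gap: 0.0209
t 4.3 pos [0.5666 0.0903 0.1607] yaw 131.2 shift [0.7 0.7 0.2] rows>=1 per-row [0.7 0.7 0.2] turn 0.0 (rows 1) j6 -2.18 gap 20.9 F [-0.4 -0.9  5.6]
   after turn: shift [0.7, 0.7, 0.2] tilt [ 0. -0. -1.]
```

```bash
python3 -m creep '[[[0,-0.1,3,1],[0,-0.4,11.9,4],[0,-0.4,11.9,4],[0,-0.4,11.9,4],[0,-0.4,11.9,4],[0,-0.4,11.9,4],[0,-0.4,11.9,4],[0,-0.4,11.9,4]]]'
python3 -c "
from h import *
dl(.566,.090,.16,None)
p=pose()[1];d=p-[.6943,.2025,0];print(np.hypot(d[0],d[1]),np.degrees(np.arctan2(d[1],d[0])))"
```

```text
time_s: 4.98
tool_pos: [0.5287, 0.1674, 0.1607]
ee_rot: [-1.363, 1.1, 1.36]
contact_force: [13.6, 1.5, -1.1]
finger_gap: 0.0208
t 5.0 pos [0.5287 0.1674 0.1607] yaw 102.0 shift [  0.8 -20.4 -83.4] rows>=3 per-row [  0.3  -6.8 -27.8] turn 0.0 (rows 0) j6 -1.52 gap 20.8 F [13.6  1.5 -1.1]
   after turn: shift [0.8, -20.4, -83.4] tilt [ 0.003  0.001 -1.   ]
0.16928815515052892 -168.02211422956472
```

```bash
python3 -m creep '[[[0,-1.4,11.9,4],[0,-1.2,11.9,4],[0,-0.4,11.9,4],[0,-0.4,11.9,4],[0,-0.4,11.9,4],[0,-0.4,11.9,4],[0,-0.4,11.9,4],[0,-0.4,11.9,4],[0,-0.4,11.9,4],[0,-0.4,11.9,4],[0,-0.4,11.9,4],[0,-0.4,11.9,4]]]'
python3 -c "
from h import *
dl(.566,.090,.16,None)
p=pose()[1];d=p-[.6943,.2025,0];print(np.hypot(d[0],d[1]),np.degrees(np.arctan2(d[1],d[0])))"
```

```text
time_s: 5.98
tool_pos: [0.5588, 0.3031, 0.1607]
ee_rot: [-0.736, 1.442, 0.734]
contact_force: [7.4, -7.3, 5.3]
finger_gap: 0.0212
t 6.0 pos [0.5588 0.3031 0.1607] yaw 54.0 shift [   0.8 -131.1 -168.2] rows>=5 per-row [  0.2 -26.2 -33.6] turn 0.0 (rows 0) j6 -0.49 gap 21.2 F [ 7.4 -7.3  5.3]
   after turn: shift [0.8, -131.1, -168.2] tilt [ 0.002 -0.001 -1.   ]
0.1687844954617392 143.42026525093632
```

```bash
python3 -m creep '[[[0,0,0,0],[0,0,0,0],[0,0,0,0],[0,0,0,0],[0,0,0,0],[-10,0,0,0],[-20,0,0,0],[-20,0,0,0],[-20,0,0,0],[-20,0,0,0],[-10,0,0,0],[0,0,0,0]]]' -1
python3 - <<'E'
from h import *
im=eyes.snapshot("top");crop(im,180,130,450,300,2.9,"pics/t2.png")
for r in rects("top",im,.025,roi=(345,190,450,255)): print(r)
dl(.541,-.187,.26,78)
E
```

```text
time_s: 6.98
tool_pos: [0.5585, 0.3031, 0.2635]
ee_rot: [-0.738, 1.438, 0.738]
contact_force: [0.6, -0.4, 0.2]
finger_gap: 0.0854
(array([391, 210,  22,  38]), array([ 511.7, -298.8]), array([123.4,  40. ]), 18.1)
(array([429, 206,  16,  37]), array([ 529.6, -414.8]), array([123. ,  40.9]), 5.3)
(array([360, 200,  18,  38]), array([ 542.2, -187.5]), array([ 41.3, 121.3]), -11.5)
t 7.0 pos [0.5582 0.303  0.2614] yaw 54.2 shift [   0.9 -272.5 -407.6] rows>=11 per-row [  0.1 -24.8 -37.1] turn -23.8 (rows 4) j6 -0.49 gap 85.4 F [ 0.8 -0.6 -0. ]
   after turn: shift [0.9, -85.1, -482.8] tilt [ 0.002  0.001 -1.   ]
```

View pics/t2.png

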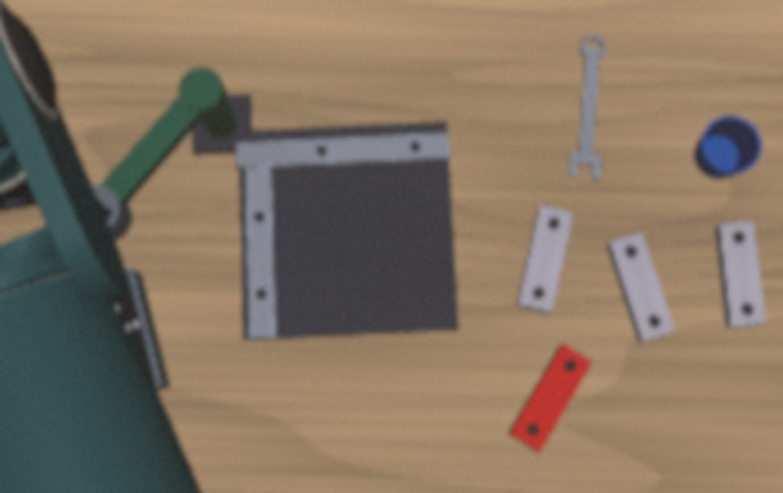

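The arm is clear and its beam points up and to the left. The blanks are unmoved at (545,258), (642,287) and (740,273) in the crop. Next is blank A, nearest the plate.

```bash
python3 -m creep '[[[0,0,0,-6],[0,0,0,-6],[0,0,0,-6],[0,-2,-15,-6],[0,-5.7,-33,0],[0,-5.7,-33,0],[0,-5.7,-33,0],[0,-5.7,-33,0],[0,-5.7,-33,0],[0,-5.7,-33,0],[0,-5.7,-33,0],[0,-5.7,-33,0]]]'
python3 -m creep '[[[0,-5.7,-33,0],[0,-5.7,-33,0],[0,-5.7,-33,0],[5,-5.7,-33,0],[15,-5.7,-30,0],[20,-5.7,-20,0],[25,0,0,0],[25,0,0,0],[25,0,0,0],[10,0,0,0],[0,0,0,0],[0,0,0,0]]]'
python3 - <<'E'
from h import *
dl(.542,-.1875,.005,78.5)
E
```

```text
time_s: 8.03
tool_pos: [0.5453, 0.0187, 0.2587]
ee_rot: [-1.056, 1.301, 1.058]
contact_force: [-0.0, -1.3, -0.7]
finger_gap: 0.0854
time_s: 9.03
tool_pos: [0.5422, -0.1648, 0.1353]
ee_rot: [-1.056, 1.3, 1.057]
contact_force: [-1.2, 0.2, 0.6]
finger_gap: 0.0853
t 9.0 pos [ 0.5422 -0.1648  0.1353] yaw 78.2 shift [130.3  -4.5 -22.3] rows>=4 per-row [32.6 -1.1 -5.6] turn -0.3 (rows 1) j6 -1.71 gap 85.3 F [-1.2  0.2  0.6]
   after turn: shift [130.3, -4.4, -22.3] tilt [-0.001  0.    -1.   ]
```

```bash
python3 -m creep '[[[5,-2,-8,0],[10,-2,-8,0],[20,-0.5,-6.3,0],[20,0,0,0],[25,0,0,0],[20,0,0,0],[15,0,0,0],[10,0,0,0],[5,0,0,0],[0,0,0,0],[0,0,0,0]]]'
python3 - <<'E'
from h import *
dl(.542,-.1875,.005,78.5)
E
python3 -m creep '[[[0,0,0,0],[0,0,0,0],[0,0,0,0],[0,0,0,0],[0,0,0,0],[0,0,0,0],[0,0,0,0]]]' 1 70
python3 - <<'E'
from h import *
dl(.542,-.1875,.1,94.5)
E
```

```text
time_s: 9.95
tool_pos: [0.5426, -0.188, 0.006]
ee_rot: [-1.057, 1.299, 1.056]
contact_force: [-0.1, 0.3, 0.8]
finger_gap: 0.085
t 9.9 pos [ 0.5426 -0.188   0.006 ] yaw 78.2 shift [1.  0.7 0.4] rows>=1 per-row [1.  0.7 0.4] turn -0.3 (rows 1) j6 -1.74 gap 85.0 F [-0.1  0.3  0.8]
   after turn: shift [1.0, 0.7, 0.4] tilt [ 0.001 -0.    -1.   ]
time_s: 10.53
tool_pos: [0.5427, -0.1878, 0.0062]
ee_rot: [-1.057, 1.299, 1.055]
contact_force: [-1.4, 0.0, 4.9]
finger_gap: 0.0381
t 10.5 pos [ 0.5427 -0.1878  0.0062] yaw 78.2 shift [-93.8   0.6   0.1] rows>=3 per-row [-31.3   0.2   0. ] turn -16.3 (rows 3) j6 -1.74 gap 38.1 F [-1.4  0.   4.9]
   after turn: shift [-93.8, 0.6, 0.4] tilt [ 0.001 -0.001 -1.   ]
```

```bash
cat >> h.py <<'E'
V=np.load("st.npy")
def cw(x,y,z=0):
    c,s=np.cos(V[2]),np.sin(V[2]); return (V[0]+(c*x-s*y)/1e3,V[1]+(s*x+c*y)/1e3,z)
def wc(p):
    c,s=np.cos(V[2]),np.sin(V[2]); d=(np.array(p)[:2]-V[:2])*1e3; return np.array([c*d[0]+s*d[1],-s*d[0]+c*d[1]])
E
python3 -m creep '[[[-5,0,0,0],[-15,0,0,0],[-20,0,0,0],[-20,0,0,-5.4],[-20,0,0,-5.4],[-10,0,0,-5.5],[-5,0,0,0]]]'
python3 - <<'E'
from h import *
dl(*cw(-75,-55,.1),94.5)
E
```

```text
time_s: 11.12
tool_pos: [0.5427, -0.1878, 0.1023]
ee_rot: [-1.272, 1.168, 1.269]
contact_force: [-0.8, -0.3, -2.7]
finger_gap: 0.0383
t 11.1 pos [ 0.5427 -0.1878  0.1023] yaw 94.8 shift [  2.1 -48.1 262. ] rows>=7 per-row [ 0.3 -6.9 37.4] turn 0.3 (rows 1) j6 -2.03 gap 38.3 F [-0.8 -0.3 -2.7]
   after turn: shift [2.1, -46.8, 262.3] tilt [ 0.002 -0.001 -1.   ]
```

```bash
python3 -m creep '[[[0,-2,12,0],[0,-5,26,0],[0,-5,28,0],[0,-6,30,0],[0,-6,30,0],[0,-6,30,0],[0,-6,30,0],[0,-6,28,0],[0,-4,26,0],[0,-2,15,0],[0,0,7,0],[0,0,0,0]]]'
python3 - <<'E'
from h import *
dl(*cw(-75,-55,.019),94.5)
E
```

```text
time_s: 12.12
tool_pos: [0.5687, 0.0789, 0.0993]
ee_rot: [-1.266, 1.172, 1.268]
contact_force: [-0.3, -0.8, -2.7]
finger_gap: 0.0383
t 12.1 pos [0.5687 0.0789 0.0993] yaw 94.5 shift [80.3 -0.  -1.5] rows>=3 per-row [26.8 -0.  -0.5] turn -0.0 (rows 1) j6 -1.56 gap 38.3 F [-0.3 -0.8 -2.7]
   after turn: shift [80.3, -0.0, -1.5] tilt [-0.002  0.    -1.   ]
```

```bash
python3 -m creep '[[[10,0,0,0],[20,0,0,0],[20,0,0,0],[15,0,0,0],[10,0,0,0],[4,0,0,0],[2,0,0,0],[0,0,0,0],[0,0,0,0]]]'; python3 -m creep '[[[0,0,0,0],[0,0,0,0],[0,0,0,0],[0,0,0,0],[0,0,0,0]]]' -0.45
python3 - <<'E'
from h import *
dl(*cw(-75,-55,.019),94.5)
E
```

```text
time_s: 12.87
tool_pos: [0.5699, 0.0772, 0.0201]
ee_rot: [-1.267, 1.17, 1.266]
contact_force: [-0.3, 0.0, -2.7]
finger_gap: 0.0384
time_s: 13.28
tool_pos: [0.5696, 0.0774, 0.0196]
ee_rot: [-1.267, 1.171, 1.267]
contact_force: [0.3, -0.3, 0.4]
finger_gap: 0.062
t 13.3 pos [0.5696 0.0774 0.0196] yaw 94.5 shift [0.6 0.9 0. ] rows>=1 per-row [0.6 0.9 0. ] turn 0.0 (rows 1) j6 -1.56 gap 62.0 F [ 0.3 -0.3  0.4]
   after turn: shift [0.6, 0.9, 0.0] tilt [ 0.  0. -1.]
```

```bash
python3 -m creep '[[[-10,0,0,0],[-20,0,0,0],[-20,0,0,0],[-10,0,0,6.9],[0,0,0,6.9],[0,0,0,6.9],[0,0,0,6.9],[0,0,0,6.9],[0,0,0,6.9],[0,0,0,6.9],[0,0,0,6.9],[0,0,0,6.9]]]';  python3 -m creep '[[[0,0,0,6.9],[0,0,0,6.9],[0,0,0,6.9],[0,0,0,7],[0,-10,0,0],[0,-18,0,0],[0,-15,0,0],[0,0,0,0],[0,0,0,0]]]'
python3 - <<'E'
from h import *
dl(*cw(-75,-98,.022),4.5); print(wc(pose()[1]))
im=eyes.snapshot("top");crop(im,250,150,360,260,5,"pics/t3.png")
for r in rects("top",im,.037,roi=(272,185,334,245),amin=80): print(r, wc(r[1]/1000))
im=eyes.snapshot("side");crop(im,260,130,370,260,5,"pics/s3.png")
E
```

```text
time_s: 14.28
tool_pos: [0.5695, 0.0774, 0.0802]
ee_rot: [-0.439, 1.525, 0.439]
contact_force: [0.7, 0.2, 0.1]
finger_gap: 0.0619
time_s: 15.03
tool_pos: [0.5731, 0.0336, 0.0798]
ee_rot: [-0.066, 1.569, 0.066]
contact_force: [0.3, 0.7, 0.1]
finger_gap: 0.0621
t 15.0 pos [0.5731 0.0336 0.0798] yaw 4.8 shift [57.8  0.9 -1. ] rows>=2 per-row [28.9  0.5 -0.5] turn 0.3 (rows 1) j6 -0.07 gap 62.1 F [0.3 0.7 0.1]
   after turn: shift [57.8, 0.9, -1.0] tilt [ 0.  0. -1.]
[-74.02539535 -98.90474267]
(array([284, 204,  12,  17]), array([553.9,  77.6]), array([54.5, 36.8]), 2.3) [-89.72957797 -53.57951663]
```

View pics/s3.png

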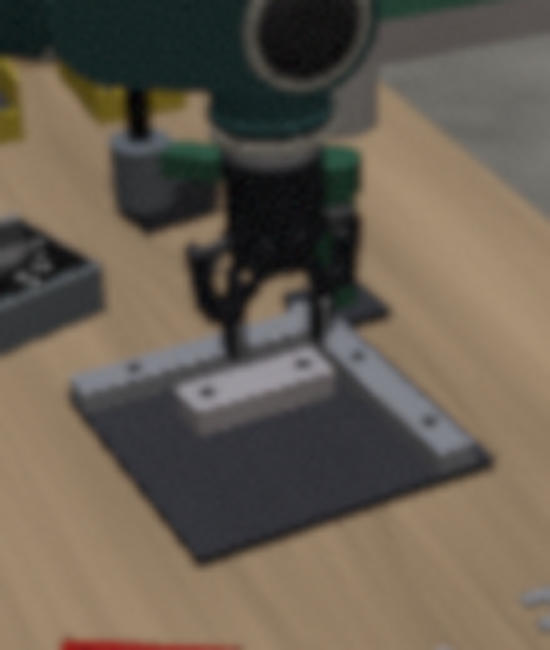

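View pics/t3.png

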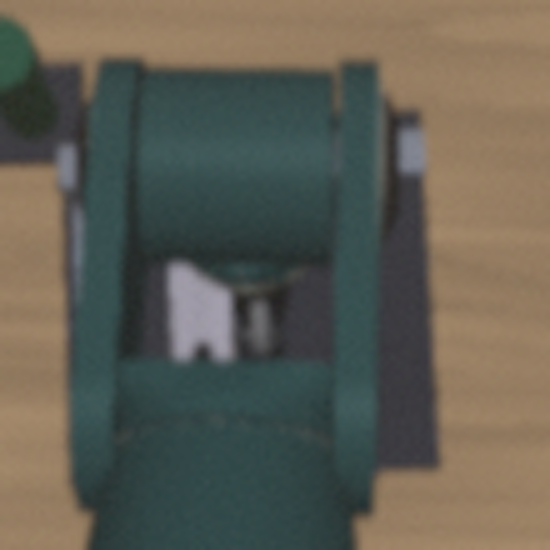

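```bash
python3 -m creep '[[[10,0,0,0],[18,0,0,0],[18,0,0,0],[10,0,0,0],[2,0,0,0],[0,2,0,0],[0,3,0,0],[0,3,0,0],[0,3,0,0],[0,3,0,0],[0,3,0,0],[0,3,0,0]]]';  python3 -m creep '[[[0,3,0,0],[0,3,0,0],[0,3,0,0],[0,3,0,0],[0,3,0,0],[0,3,0,0],[0,2,0,0],[0,2,0,0],[0,1,0,0],[0,0,0,0]]]'
python3 - <<'E'
from h import *
dl(*cw(-75,-51,.022),4.5); print(wc(pose()[1]))
E
```

```text
time_s: 16.13
tool_pos: [0.5715, 0.0547, 0.0217]
ee_rot: [-0.065, 1.569, 0.065]
contact_force: [0.2, -1.3, 1.3]
finger_gap: 0.0617
time_s: 16.97
tool_pos: [0.5694, 0.0776, 0.0213]
ee_rot: [-0.065, 1.57, 0.065]
contact_force: [-0.6, -0.3, 0.4]
finger_gap: 0.0619
t 17.0 pos [0.5694 0.0776 0.0213] yaw 4.7 shift [-0.7  3.8 -0.7] rows>=1 per-row [-0.7  3.8 -0.7] turn 0.2 (rows 1) j6 0.01 gap 61.9 F [-0.6 -0.3  0.4]
   after turn: shift [-0.7, 3.8, -0.7] tilt [-0.  0. -1.]
[-74.30506257 -54.76945095]
```

```bash
python3 -m creep '[[[0,1,0,0],[0,1,0,0],[0,1,0,0],[0,1,0,0],[0,0,0,0]]]';python3 -m creep '[[[0,0.5,0,0],[0,0.5,0,0],[0,0.5,0,0],[0,0,0,0]]]'
python3 - <<'E'
from h import *
dl(*cw(-75,-51,.022),4.5); print(wc(pose()[1]))
E
```

```text
time_s: 17.38
tool_pos: [0.569, 0.0804, 0.0212]
ee_rot: [-0.066, 1.57, 0.063]
contact_force: [-1.1, -9.3, 1.8]
finger_gap: 0.0618
time_s: 17.72
tool_pos: [0.569, 0.0806, 0.0213]
ee_rot: [-0.067, 1.57, 0.061]
contact_force: [-0.0, -21.7, 1.8]
finger_gap: 0.062
t 17.7 pos [0.569  0.0806 0.0213] yaw 4.7 shift [-0.7  0.8 -0.5] rows>=1 per-row [-0.7  0.8 -0.5] turn 0.2 (rows 1) j6 0.02 gap 62.0 F [ -0.  -21.7   1.8]
   after turn: shift [-0.7, 0.7, -0.5] tilt [-0.    -0.004 -1.   ]
[-74.47147481 -51.75239319]
```

```bash
python3 -m creep '[[[0,-4,0,0],[0,-10,0,0],[0,-6,0,0],[-15,-10,0,0],[-25,-25,0,0],[-25,-30,0,0],[-25,-30,0,0],[-20,-30,0,0],[0,-30,0,0],[0,-30,0,0],[0,-20,0,0],[0,0,0,0]]]' -1
python3 - <<'E'
from h import *
im=eyes.snapshot("side");crop(im,240,130,400,330,4,"pics/s4.png")
for r in rects("side",im,.025,roi=(300,230,400,320)): print(r)
im=eyes.snapshot("top");
for r in rects("top",im,.025,roi=(345,190,450,255)): print(r)
for r in rects("top",im,.037,roi=(272,182,334,245),amin=80): print(r, wc(r[1]/1000))
dl(.5117,-.299,.12,108)
E
```

```text
time_s: 18.72
tool_pos: [0.5874, -0.145, 0.1313]
ee_rot: [-0.063, 1.57, 0.062]
contact_force: [0.1, 0.2, -0.3]
finger_gap: 0.0854
(array([342, 283,  40,  22]), array([ 530.3, -412.4]), array([116.1,  40.2]), 3.5)
(array([321, 260,  35,  22]), array([ 510.3, -295.7]), array([116.2,  40.9]), 17.7)
(array([394, 211,  19,  37]), array([ 510.2, -299.2]), array([118.9,  39.5]), 17.7)
(array([429, 206,  16,  36]), array([ 531. , -414.7]), array([119.9,  40.9]), 5.3)
(array([272, 186,  14,  35]), array([583.6, 115.7]), array([116.4,  43.5]), 2.5) [-57.14949271 -17.91107056]
t 18.8 pos [ 0.5873 -0.1422  0.1311] yaw 4.6 shift [  11.1 -150.2  -88. ] rows>=4 per-row [  2.8 -37.6 -22. ] turn 76.6 (rows 11) j6 -0.36 gap 85.4 F [ 0.2  0.1 -0.3]
   after turn: shift [11.1, -120.4, 125.8] tilt [-0.  0. -1.]
```

View pics/s4.png

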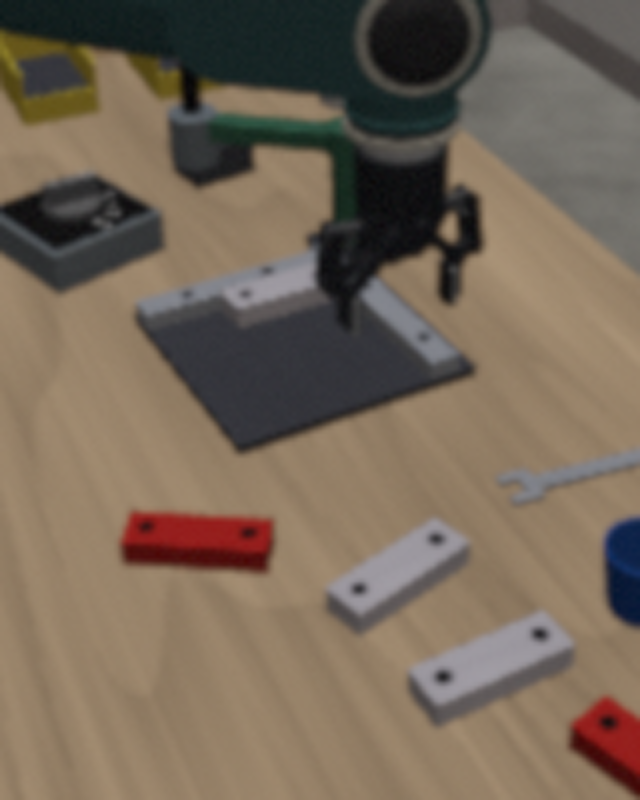

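```bash
python3 -m creep '[[[0,0,0,7],[0,0,0,7],[0,0,0,7],[0,0,0,7],[0,0,0,7],[0,0,0,7],[0,0,0,7],[0,0,0,7],[0,0,0,7],[0,0,0,7],[0,0,0,6.6],[0,-15,15,0]]]';python3 -m creep '[[[0,-25,27,0],[0,-30,30,0],[0,-30,30,0],[0,-15,16,0],[0,-5,8,0],[10,0,0,0],[10,0,0,0],[0,0,0,0],[0,0,0,0]]]'
python3 - <<'E'
from h import *
dl(.511,-.299,.006,108)
E
```

```text
time_s: 19.82
tool_pos: [0.5787, -0.1576, 0.1313]
ee_rot: [0.979, 1.34, -0.977]
contact_force: [0.8, 0.1, 0.8]
finger_gap: 0.0854
time_s: 20.57
tool_pos: [0.5135, -0.2955, 0.11]
ee_rot: [0.972, 1.345, -0.972]
contact_force: [0.7, 0.6, -0.4]
finger_gap: 0.0856
t 20.6 pos [ 0.5135 -0.2955  0.11  ] yaw -71.8 shift [104.   -3.4   2.7] rows>=3 per-row [34.7 -1.1  0.9] turn 0.2 (rows 1) j6 0.69 gap 85.6 F [ 0.7  0.6 -0.4]
   after turn: shift [104.0, -3.4, 2.5] tilt [-0.002  0.001 -1.   ]
```

```bash
python3 -m creep '[[[10,-2,2,0],[20,-1,0.5,0],[20,0,0,0],[20,0,0,0],[20,0,0,0],[10,0,0,0],[4,0,0,0],[0,0,0,0],[0,0,0,0]]]';python3 -m creep '[[[0,0,0,0],[0,0,0,0],[0,0,0,0],[0,0,0,0],[0,0,0,0],[0,0,0,0],[0,0,0,0]]]' 1 70;python3 -m creep '[[[-5,0,0,0],[-15,0,0,0],[-20,0,0,0],[-20,0,0,4],[-20,0,0,4.5],[-10,0,0,5],[-5,0,0,0],[0,0,0,0]]]'
python3 - <<'E'
from h import *
dl(*cw(-75,-90,.1),94.5)
E
```

```text
time_s: 21.32
tool_pos: [0.5117, -0.3006, 0.0081]
ee_rot: [0.973, 1.342, -0.973]
contact_force: [0.2, 0.9, 1.0]
finger_gap: 0.0855
time_s: 21.9
tool_pos: [0.5116, -0.3006, 0.0082]
ee_rot: [0.973, 1.341, -0.973]
contact_force: [-0.5, 1.8, 6.1]
finger_gap: 0.0383
time_s: 22.57
tool_pos: [0.5114, -0.3006, 0.1033]
ee_rot: [1.148, 1.246, -1.147]
contact_force: [-0.7, -0.6, -4.4]
finger_gap: 0.0383
t 22.6 pos [ 0.5114 -0.3006  0.1033] yaw -85.2 shift [   3.1   88.3 -336.9] rows>=9 per-row [  0.3   9.8 -37.4] turn 0.3 (rows 1) j6 0.91 gap 38.3 F [-0.7 -0.6 -4.4]
   after turn: shift [3.1, 86.7, -337.3] tilt [ 0.001 -0.001 -1.   ]
```

```bash
python3 -m creep '[[[0,3,-15,0.3],[0,8,-28,0],[0,9,-32,0],[0,9,-34,0],[0,9,-34,0],[0,9,-34,0],[0,9,-34,0],[0,9,-34,0],[0,9,-32,0],[0,7,-28,0],[0,4,-20,0],[0,2,-12,0]]]'
python3 - <<'E'
from h import *
dl(*cw(-75,-90,.1),94.5)
E
```

```text
time_s: 23.57
tool_pos: [0.5721, 0.0444, 0.1009]
ee_rot: [1.149, 1.248, -1.151]
contact_force: [-0.0, -0.2, -4.7]
finger_gap: 0.0381
t 23.6 pos [0.5721 0.0444 0.1009] yaw -85.4 shift [ 0.9 -0.8  1.9] rows>=1 per-row [ 0.9 -0.8  1.9] turn 0.1 (rows 1) j6 1.52 gap 38.1 F [-0.  -0.2 -4.7]
   after turn: shift [0.9, -0.8, 1.9] tilt [-0.002  0.    -1.   ]
```

```bash
python3 -m creep '[[[10,0,4,0],[20,0,0,0],[20,0,0,0],[15,0,0,0],[10,0,0,0],[4,0,0,0],[0,0,0,0],[0,2,0,0],[0,2,0,0],[0,2,0,0],[0,2,0,0],[0,1.5,0,0]]]'
python3 - <<'E'
from h import *
dl(*cw(-60,-90,.02),94.5)
E
```

```text
time_s: 24.57
tool_pos: [0.5828, 0.0389, 0.0238]
ee_rot: [1.154, 1.243, -1.153]
contact_force: [-0.5, 0.5, -4.2]
finger_gap: 0.0385
t 24.6 pos [0.5828 0.0389 0.0238] yaw -85.7 shift [ 3.8  3.9 -4.4] rows>=1 per-row [ 3.8  3.9 -4.4] turn -0.2 (rows 1) j6 1.52 gap 38.5 F [-0.5  0.5 -4.2]
   after turn: shift [3.8, 3.9, -4.4] tilt [ 0.001  0.    -1.   ]
```

```bash
python3 -m creep '[[[2,1,0,0],[0,1,0,0],[0,1,0,0],[0,1,0,0],[0,1,0,0],[0,0,0,0]]]'; python3 -m creep '[[[0,1,0,0],[0,1,0,0],[0,1,0,0],[0,0,0,0]]]'
python3 - <<'E'
from h import *
dl(*cw(-60,-90,.02),94.5)
E
```

```text
time_s: 25.07
tool_pos: [0.5862, 0.0392, 0.0208]
ee_rot: [1.152, 1.246, -1.156]
contact_force: [-10.1, -1.7, -1.0]
finger_gap: 0.0384
time_s: 25.4
tool_pos: [0.5862, 0.0392, 0.0204]
ee_rot: [1.148, 1.252, -1.161]
contact_force: [-41.4, -4.3, 17.1]
finger_gap: 0.0385
t 25.4 pos [0.5862 0.0392 0.0204] yaw -85.7 shift [ 0.4  0.5 -4.4] rows>=1 per-row [ 0.4  0.5 -4.4] turn -0.2 (rows 1) j6 1.52 gap 38.5 F [-41.4  -4.3  17.1]
   after turn: shift [0.4, 0.5, -4.4] tilt [-0.011 -0.001 -1.   ]
```

```bash
python3 -m creep '[[[0,-2.5,0,0],[0,0,0,0]]]';python3 -m creep '[[[0,0,0,0],[0,0,0,0],[0,0,0,0],[0,0,0,0],[-10,0,0,0],[-20,0,0,0],[-20,0,0,0],[-10,0,0,-7],[0,0,0,-7],[0,0,0,-7],[0,0,0,-7],[0,0,0,-7]]]' -0.45;  python3 -m creep '[[[0,0,0,-7],[0,0,0,-7],[0,0,0,-7],[0,0,0,-7],[0,0,0,-7],[0,0,0,-7],[0,0,0,-7],[0,0,0,-6],[0,0,0,0]]]'
python3 - <<'E'
from h import *
dl(*cw(-62,-135,.022),4.5); print(wc(pose()[1]))
E
```

```text
time_s: 25.57
tool_pos: [0.5862, 0.0392, 0.0207]
ee_rot: [1.152, 1.246, -1.156]
contact_force: [-11.5, -1.5, -2.9]
finger_gap: 0.0386
time_s: 26.57
tool_pos: [0.5881, 0.0393, 0.0825]
ee_rot: [0.686, 1.459, -0.685]
contact_force: [-0.0, -0.6, -0.1]
finger_gap: 0.0619
time_s: 27.32
tool_pos: [0.588, 0.0393, 0.0822]
ee_rot: [-0.063, 1.569, 0.063]
contact_force: [0.7, 0.5, -0.1]
finger_gap: 0.0618
t 27.3 pos [0.588  0.0393 0.0822] yaw 4.6 shift [ 60.2 -40.6  -3.5] rows>=2 per-row [ 30.1 -20.3  -1.7] turn 0.1 (rows 1) j6 -0.06 gap 61.8 F [ 0.7  0.5 -0.1]
   after turn: shift [60.2, -40.6, -3.3] tilt [ 0.001  0.    -1.   ]
[-58.67487627 -94.41546845]
```

```bash
python3 -m creep '[[[0,-10,-1,0],[0,-16,-1,0],[0,-10,-1,0],[5,-5,0,0],[15,0,0,0],[20,0,0,0],[15,0,0,0],[5,0,0,0],[0,3,0,0],[0,4,0,0],[0,4,0,0],[0,4,0,0]]]';  python3 -m creep '[[[0,4,0,0],[0,4,0,0],[0,4,0,0],[0,3,0,0],[0,3,0,0],[0,2,0,0],[0,2,0,0],[0,1,0,0],[0,1,0,0],[0,0,0,0],[0,0,0,0]]]'
python3 - <<'E'
from h import *
dl(*cw(-62,-92,.022),4.5); print(wc(pose()[1]))
E
```

```text
time_s: 28.32
tool_pos: [0.5873, 0.0135, 0.0224]
ee_rot: [-0.059, 1.568, 0.059]
contact_force: [0.5, -3.6, 1.4]
finger_gap: 0.0622
time_s: 29.23
tool_pos: [0.5848, 0.0372, 0.0211]
ee_rot: [-0.059, 1.57, 0.06]
contact_force: [0.6, -0.6, 0.1]
finger_gap: 0.062
t 29.2 pos [0.5848 0.0372 0.0211] yaw 4.3 shift [-0.9  4.2  0.1] rows>=1 per-row [-0.9  4.2  0.1] turn -0.2 (rows 1) j6 -0.06 gap 62.0 F [ 0.6 -0.6  0.1]
   after turn: shift [-0.9, 4.2, 0.1] tilt [-0.  0. -1.]
[-62.07385938 -96.21802887]
```

```bash
python3 -m creep '[[[0,1,0,0],[0,1,0,0],[0,1,0,0],[0,1,0,0],[0,0.5,0,0],[0,0,0,0]]]'; python3 -m creep '[[[0,0.5,0,0],[0,0.5,0,0],[0,0,0,0]]]'
python3 - <<'E'
from h import *
dl(*cw(-62,-92,.022),4.5); print(wc(pose()[1]))
E
```

```text
time_s: 29.73
tool_pos: [0.5846, 0.0414, 0.0212]
ee_rot: [-0.06, 1.57, 0.059]
contact_force: [0.1, -4.3, -0.4]
finger_gap: 0.0618
time_s: 29.98
tool_pos: [0.5846, 0.0416, 0.0212]
ee_rot: [-0.061, 1.57, 0.058]
contact_force: [1.0, -12.0, -2.0]
finger_gap: 0.0622
t 30.0 pos [0.5846 0.0416 0.0212] yaw 4.3 shift [-0.8 -0.2 -0.1] rows>=1 per-row [-0.8 -0.2 -0.1] turn -0.2 (rows 1) j6 -0.05 gap 62.2 F [  1. -12.  -2.]
   after turn: shift [-0.8, -0.2, -0.1] tilt [ 0.    -0.002 -1.   ]
[-61.93220896 -91.83906242]
```

Packed: contact is at y = -91.8, as predicted from the first blank. Now the third blank.

```bash
python3 -m creep '[[[0,-4,0,0],[0,-10,0,0],[0,-10,0,0],[-15,-10,0,0],[-25,-25,0,0],[-25,-35,0,0],[-25,-35,0,0],[-20,-35,0,0],[0,-35,0,0],[0,-35,0,0],[0,-30,0,0],[0,-15,0,0]]]' -1
python3 - <<'E'
from h import *
im=eyes.snapshot("side");crop(im,240,130,400,330,4,"pics/s5.png")
for r in rects("side",im,.025,roi=(300,230,400,320)): print(r)
im=eyes.snapshot("top");crop(im,240,140,450,280,3.7,"pics/t5.png")
for r in rects("top",im,.025,roi=(345,190,450,255)): print(r)
for r in rects("top",im,.037,roi=(272,182,334,245),amin=80): print(r, wc(r[1]/1000))
dl(.531,-.4145,.12,95)
E
```

```text
time_s: 30.98
tool_pos: [0.6049, -0.2373, 0.1297]
ee_rot: [-0.058, 1.57, 0.057]
contact_force: [0.2, 0.4, -0.2]
finger_gap: 0.0851
(array([342, 282,  41,  23]), array([ 530.8, -412.2]), array([120.2,  40.8]), 4.9)
(array([430, 206,  15,  37]), array([ 529.3, -414.9]), array([122.1,  40.6]), 4.5)
(array([272, 182,  27,  44]), array([583.1,  93.4]), array([145.1,  88. ]), 2.9) [-59.38660437 -40.1042076 ]
t 31.1 pos [ 0.605  -0.236   0.1294] yaw 4.2 shift [   9.4 -172.7  -86.7] rows>=5 per-row [  1.9 -34.5 -17.3] turn 89.2 (rows 13) j6 -0.48 gap 85.7 F [-1.3 -0.2  0. ]
   after turn: shift [9.4, -89.2, 171.4] tilt [-0.  0. -1.]
```

View pics/s5.png

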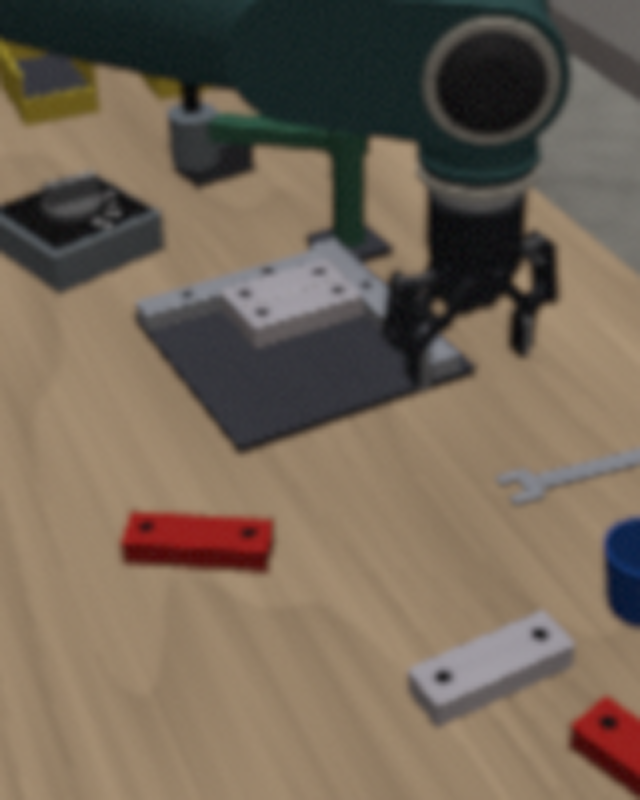

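View pics/t5.png

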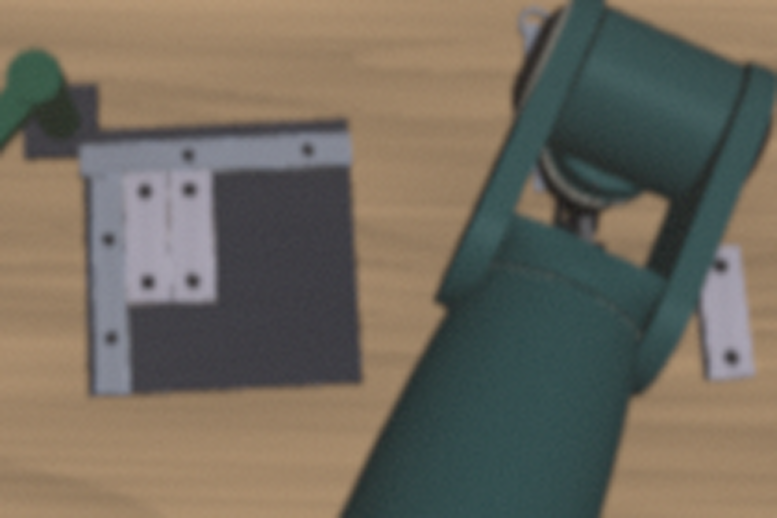

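```bash
python3 -m creep '[[[0,0,0,7],[0,0,0,7],[0,0,0,7],[0,0,0,7],[0,0,0,7],[0,0,0,7],[0,0,0,7],[0,0,0,7],[0,0,0,7],[0,0,0,7],[0,0,0,7],[0,0,0,7]]]';python3 -m creep '[[[0,0,0,5],[0,-15,25,0],[0,-20,35,0],[0,-20,35,0],[0,-15,30,0],[0,-10,25,0],[0,-8,15,0],[0,-2,6,0],[10,0,0,0],[10,0,0,0],[0,0,0,0],[0,0,0,0]]]'
python3 - <<'E'
from h import *
dl(.530,-.414,.007,94.7)
E
```

```text
time_s: 32.08
tool_pos: [0.6054, -0.2323, 0.1297]
ee_rot: [1.08, 1.287, -1.079]
contact_force: [0.3, 0.1, 0.6]
finger_gap: 0.0856
time_s: 33.08
tool_pos: [0.5319, -0.4105, 0.1084]
ee_rot: [1.14, 1.254, -1.14]
contact_force: [-0.4, 0.9, 0.7]
finger_gap: 0.0853
t 33.1 pos [ 0.5319 -0.4105  0.1084] yaw -84.6 shift [101.4  -2.    3.5] rows>=3 per-row [33.8 -0.7  1.2] turn 0.7 (rows 1) j6 0.78 gap 85.3 F [-0.4  0.9  0.7]
   after turn: shift [101.4, -2.0, 3.4] tilt [-0.001  0.002 -1.   ]
```

```bash
python3 -m creep '[[[10,-1,2,0.7],[20,-1,1,0],[20,0,0,0],[20,0,0,0],[20,0,0,0],[10,0,0,0],[2,0,0,0],[0,0,0,0],[0,0,0,0]]]';python3 -m creep '[[[0,0,0,0],[0,0,0,0],[0,0,0,0],[0,0,0,0],[0,0,0,0],[0,0,0,0],[0,0,0,0]]]' 1 70;python3 -m creep '[[[-5,0,0,0],[-15,0,0,0],[-20,0,0,0],[-20,0,0,0],[-20,0,0,0],[-10,0,0,0],[-5,0,0,0],[0,0,0,0]]]'
python3 - <<'E'
from h import *
dl(*cw(-70,-135,.1),94.5)
E
```

```text
time_s: 33.83
tool_pos: [0.5304, -0.4155, 0.0089]
ee_rot: [1.149, 1.245, -1.149]
contact_force: [0.1, 0.0, -0.5]
finger_gap: 0.0854
time_s: 34.42
tool_pos: [0.5303, -0.4156, 0.0087]
ee_rot: [1.149, 1.245, -1.149]
contact_force: [-0.1, -0.5, 5.9]
finger_gap: 0.0386
time_s: 35.08
tool_pos: [0.5301, -0.4154, 0.104]
ee_rot: [1.149, 1.245, -1.149]
contact_force: [-1.1, 0.1, -4.2]
finger_gap: 0.0385
t 35.1 pos [ 0.5301 -0.4154  0.104 ] yaw -85.4 shift [   3.6   82.9 -408. ] rows>=11 per-row [  0.3   7.5 -37.1] turn 0.1 (rows 1) j6 0.79 gap 38.5 F [-1.1  0.1 -4.2]
   after turn: shift [3.6, 82.1, -408.2] tilt [ 0.001 -0.001 -1.   ]
```

```bash
python3 -m creep '[[[0,2,-10,0],[0,6,-25,0],[0,7,-32,0],[0,7,-35,0],[0,7,-35,0],[0,7,-35,0],[0,7,-35,0],[0,7,-35,0],[0,7,-35,0],[0,7,-35,0],[0,7,-32,0],[0,6,-28,0]]]';python3 -m creep '[[[0,4,-20,0],[0,2,-12,0],[0,0,-4,0],[0,0,0,0],[0,0,0,0]]]'
python3 - <<'E'
from h import *
dl(*cw(-70,-135,.021),94.5)
E
```

```text
time_s: 36.08
tool_pos: [0.5758, -0.0356, 0.1013]
ee_rot: [1.149, 1.248, -1.15]
contact_force: [0.6, -0.7, -3.2]
finger_gap: 0.0385
time_s: 36.5
tool_pos: [0.5794, -0.0024, 0.1022]
ee_rot: [1.149, 1.247, -1.15]
contact_force: [0.2, 0.3, -3.5]
finger_gap: 0.0383
t 36.5 pos [ 0.5794 -0.0024  0.1022] yaw -85.4 shift [81.2  0.6 -0.4] rows>=3 per-row [27.1  0.2 -0.1] turn 0.1 (rows 1) j6 1.44 gap 38.3 F [ 0.2  0.3 -3.5]
   after turn: shift [81.2, 0.6, -0.3] tilt [-0.001 -0.    -1.   ]
```

```bash
python3 -m creep '[[[10,0,0,0],[20,0,0,0],[20,0,0,0],[15,0,0,0],[10,0,0,0],[5,0,0,0],[1,0,0,0],[0,2,0,0],[0,2,0,0],[0,2,0,0],[0,0,0,0]]]';python3 -m creep '[[[0,1,0,0],[0,1,0,0],[0,0,0,0]]]'
python3 - <<'E'
from h import *
dl(*cw(-60,-135,.021),94.5)
E
```

```text
time_s: 37.42
tool_pos: [0.5864, -0.0014, 0.0223]
ee_rot: [1.15, 1.246, -1.149]
contact_force: [-0.6, 0.4, -3.4]
finger_gap: 0.0385
time_s: 37.67
tool_pos: [0.5879, -0.0012, 0.0218]
ee_rot: [1.15, 1.246, -1.149]
contact_force: [0.5, 0.2, -3.1]
finger_gap: 0.0381
t 37.7 pos [ 0.5879 -0.0012  0.0218] yaw -85.4 shift [0.8 2.  0.2] rows>=1 per-row [0.8 2.  0.2] turn 0.1 (rows 1) j6 1.44 gap 38.1 F [ 0.5  0.2 -3.1]
   after turn: shift [0.8, 2.0, 0.2] tilt [ 0. -0. -1.]
```

```bash
for i in 1 2; do :; done; python3 -m creep '[[[0.5,1,0,0],[0,1,0,0],[0,0,0,0]]]';python3 -m creep '[[[0,1,0,0],[0,0,0,0]]]';python3 -m creep '[[[0,1,0,0],[0,0,0,0]]]'
```

```text
time_s: 37.92
tool_pos: [0.5899, -0.0011, 0.0212]
ee_rot: [1.15, 1.246, -1.15]
contact_force: [0.8, -0.2, -4.1]
finger_gap: 0.0382
time_s: 38.08
tool_pos: [0.59, -0.001, 0.0209]
ee_rot: [1.149, 1.248, -1.151]
contact_force: [-6.6, 0.2, 0.1]
finger_gap: 0.0382
time_s: 38.25
tool_pos: [0.59, -0.0009, 0.0208]
ee_rot: [1.148, 1.25, -1.153]
contact_force: [-16.3, -0.6, 4.5]
finger_gap: 0.0385
```

```bash
python3 -m creep '[[[0,-1,0,0],[0,0,0,0]]]';python3 -m creep '[[[0,0,0,0],[0,0,0,0],[0,0,0,0],[0,0,0,0],[-10,0,0,0],[-20,0,0,0],[-20,0,0,0],[-10,0,0,-7],[0,0,0,-7],[0,0,0,-7],[0,0,0,-7],[0,0,0,-7]]]' -0.45;  python3 -m creep '[[[0,0,0,-7],[0,0,0,-7],[0,0,0,-7],[0,0,0,-7],[0,0,0,-7],[0,0,0,-7],[0,0,0,-7],[0,0,0,-6],[0,0,0,0]]]'
python3 - <<'E'
from h import *
dl(*cw(-62,-174,.022),4.5); print(wc(pose()[1]))
E
```

```text
time_s: 38.42
tool_pos: [0.59, -0.001, 0.0209]
ee_rot: [1.149, 1.248, -1.151]
contact_force: [-6.2, 0.3, -1.9]
finger_gap: 0.0386
time_s: 39.42
tool_pos: [0.591, -0.001, 0.0823]
ee_rot: [0.682, 1.46, -0.681]
contact_force: [-1.1, 0.4, -0.2]
finger_gap: 0.0625
time_s: 40.17
tool_pos: [0.5909, -0.001, 0.0821]
ee_rot: [-0.068, 1.569, 0.067]
contact_force: [-0.6, -0.9, -0.6]
finger_gap: 0.062
t 40.2 pos [ 0.5909 -0.001   0.0821] yaw 4.9 shift [ 60.1 -39.2  -3.4] rows>=2 per-row [ 30.1 -19.6  -1.7] turn 0.4 (rows 1) j6 -0.13 gap 62.0 F [-0.6 -0.9 -0.6]
   after turn: shift [60.1, -39.2, -3.1] tilt [ 0.001 -0.    -1.   ]
[ -58.91909728 -134.8060121 ]
```

```bash
python3 -m creep '[[[0,-10,-1,0.4],[0,-16,-1,0],[0,-10,-1,0],[5,-3,0,0],[15,0,0,0],[20,0,0,0],[15,0,0,0],[5,0,0,0],[0,3,0,0],[0,4,0,0],[0,4,0,0],[0,4,0,0]]]';  python3 -m creep '[[[0,4,0,0],[0,4,0,0],[0,4,0,0],[0,3,0,0],[0,3,0,0],[0,2,0,0],[0,1,0,0],[0,1,0,0],[0,0,0,0],[0,0,0,0]]]'
python3 - <<'E'
from h import *
dl(*cw(-62,-132,.022),4.5); print(wc(pose()[1]))
E
```

```text
time_s: 41.17
tool_pos: [0.59, -0.0248, 0.0223]
ee_rot: [-0.058, 1.569, 0.057]
contact_force: [-0.3, -1.7, -0.3]
finger_gap: 0.0625
time_s: 42.0
tool_pos: [0.5878, -0.003, 0.021]
ee_rot: [-0.058, 1.57, 0.058]
contact_force: [0.4, 0.5, 0.3]
finger_gap: 0.0614
t 42.0 pos [ 0.5878 -0.003   0.021 ] yaw 4.2 shift [-1.   4.6  0.2] rows>=1 per-row [-1.   4.6  0.2] turn -0.3 (rows 1) j6 -0.12 gap 61.4 F [0.4 0.5 0.3]
   after turn: shift [-1.0, 4.6, 0.2] tilt [-0.  0. -1.]
[ -62.22808524 -136.61926182]
```

```bash
python3 -m creep '[[[0,1,0,0],[0,1,0,0],[0,1,0,0],[0,1,0,0],[0,0.5,0,0],[0,0,0,0]]]'; python3 -m creep '[[[0,0.5,0,0],[0,0.5,0,0],[0,0.5,0,0],[0,0,0,0]]]'
python3 - <<'E'
from h import *
dl(*cw(-62,-92,.022),4.5); print(wc(pose()[1]))
E
```

```text
time_s: 42.5
tool_pos: [0.5875, 0.0014, 0.0212]
ee_rot: [-0.058, 1.57, 0.058]
contact_force: [0.1, -1.6, -0.5]
finger_gap: 0.0622
time_s: 42.83
tool_pos: [0.5877, 0.0017, 0.0213]
ee_rot: [-0.06, 1.57, 0.056]
contact_force: [1.4, -10.9, -1.7]
finger_gap: 0.0617
t 42.8 pos [0.5877 0.0017 0.0213] yaw 4.2 shift [-0.8 39.9 -0.2] rows>=2 per-row [-0.4 19.9 -0.1] turn -0.3 (rows 1) j6 -0.11 gap 61.7 F [  1.4 -10.9  -1.7]
   after turn: shift [-0.8, 39.9, -0.0] tilt [ 0.    -0.002 -1.   ]
[ -61.98007625 -131.8791053 ]
```

```bash
python3 -m creep '[[[0,-4,0,0],[0,-10,0,0],[-10,-4,0,0],[-20,0,-15,0],[-20,0,-30,7],[0,0,-30,7],[0,0,-15,7],[0,0,0,7],[0,0,0,7],[0,0,0,7],[0,0,0,7],[0,0,0,7]]]' 1 30;  python3 -m creep '[[[0,0,0,7],[0,0,0,7],[0,0,0,7],[0,0,0,7],[0,0,0,6],[0,0,0,0]]]'
python3 - <<'E'
from h import *
dl(*cw(-150,-23,.022),94.5); print(wc(pose()[1]))
im=eyes.snapshot("top");crop(im,240,140,370,260,5,"pics/t6.png")
im=eyes.snapshot("side");crop(im,250,140,370,270,5,"pics/s6.png")
E
```

```text
time_s: 43.83
tool_pos: [0.4994, -0.0148, 0.0722]
ee_rot: [0.711, 1.451, -0.71]
contact_force: [-0.5, -0.4, -0.1]
finger_gap: -0.0003
time_s: 44.33
tool_pos: [0.4994, -0.0147, 0.0721]
ee_rot: [1.159, 1.24, -1.158]
contact_force: [-0.1, -0.7, 0.2]
finger_gap: -0.0003
t 44.3 pos [ 0.4994 -0.0147  0.0721] yaw -86.1 shift [ 5.010e+01  1.000e-01 -1.184e+02] rows>=4 per-row [ 12.5   0.  -29.6] turn -0.6 (rows 1) j6 1.42 gap -0.3 F [-0.1 -0.7  0.2]
   after turn: shift [50.1, 1.3, -118.4] tilt [ 0.001  0.    -1.   ]
[-151.26382598 -141.39160621]
```

View pics/s6.png

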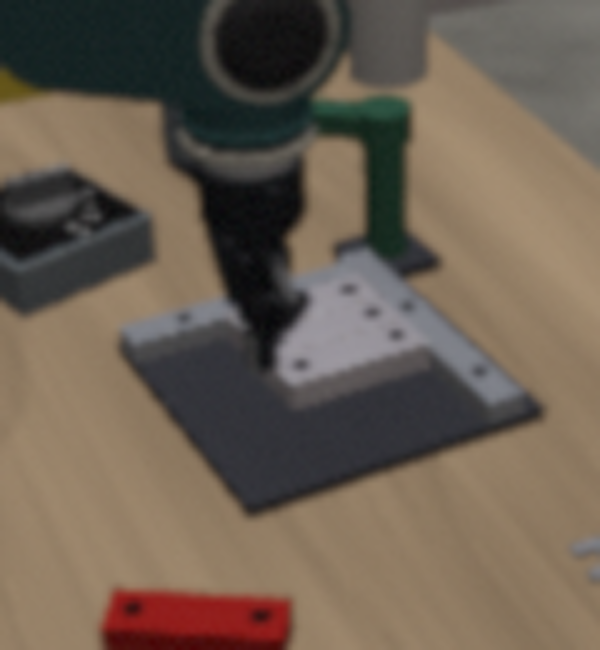

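View pics/t6.png

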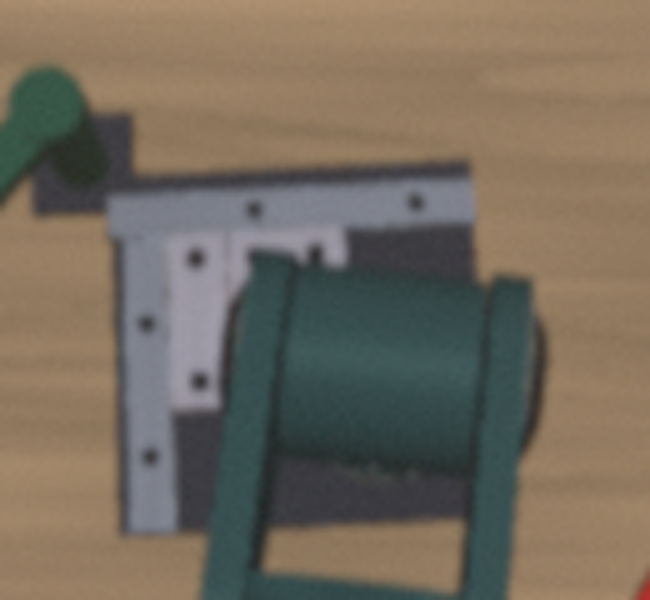

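```bash
python3 -m creep '[[[5,0,-12,-0.6],[15,0,-18,0],[15,0,-11,0],[10,0,0,0],[5,0,0,0],[0,2,0,0],[0,3,0,0],[0,3,0,0],[0,3,0,0],[0,1,0,0],[0,0,0,0]]]'
python3 - <<'E'
from h import *
dl(*cw(-131.7,-100,.022),94.5); print(wc(pose()[1]))
E
```

```text
time_s: 45.35
tool_pos: [0.5083, 0.0272, 0.0216]
ee_rot: [1.147, 1.247, -1.147]
contact_force: [-0.2, 0.3, -0.4]
finger_gap: -0.0002
t 45.4 pos [0.5083 0.0272 0.0216] yaw -85.2 shift [-0.4  7.4 -0.2] rows>=1 per-row [-0.4  7.4 -0.2] turn 0.3 (rows 1) j6 1.49 gap -0.2 F [-0.2  0.3 -0.4]
   after turn: shift [-0.4, 7.4, -0.2] tilt [ 0.  0. -1.]
[-139.07743349 -100.23027429]
```

```bash
python3 -m creep '[[[0,2,0,0],[0,2,0,0],[0,1,0,0],[0,1,0,0],[0,0.5,0,0],[0,0,0,0]]]'; python3 -m creep '[[[0,0.5,0,0],[0,0.5,0,0],[0,0,0,0]]]';python3 -c "
from h import *
print(wc(pose()[1]))"; python3 -m creep '[[[0,0.5,0,0],[0,0.5,0,0],[0,0,0,0]]]';python3 -c "
from h import *
print(wc(pose()[1]))"
```

```text
time_s: 45.85
tool_pos: [0.5144, 0.028, 0.0212]
ee_rot: [1.147, 1.248, -1.147]
contact_force: [-0.4, 0.6, -0.5]
finger_gap: 0.0001
time_s: 46.1
tool_pos: [0.5154, 0.028, 0.0213]
ee_rot: [1.147, 1.248, -1.147]
contact_force: [0.4, 0.9, 0.4]
finger_gap: -0.0001
[-132.00583294 -100.0020243 ]
time_s: 46.35
tool_pos: [0.5164, 0.0281, 0.0213]
ee_rot: [1.147, 1.248, -1.147]
contact_force: [0.7, -0.1, 0.2]
finger_gap: 0.0001
[-130.95215972  -99.96945513]
```

```bash
python3 -m creep '[[[0,0.5,0,0],[0,0.5,0,0],[0,0.5,0,0],[0,0,0,0]]]'; python3 -m creep '[[[0,0.5,0,0],[0,0.5,0,0],[0,0,0,0]]]'; python3 -m creep '[[[0,0.5,0,0],[0,0.5,0,0],[0,0,0,0]]]';python3 -c "
from h import *
print(wc(pose()[1]))"
```

```text
time_s: 46.68
tool_pos: [0.5175, 0.0282, 0.0212]
ee_rot: [1.146, 1.249, -1.148]
contact_force: [-4.4, -1.5, 2.9]
finger_gap: 0.0001
time_s: 46.93
tool_pos: [0.5176, 0.0282, 0.0212]
ee_rot: [1.145, 1.25, -1.15]
contact_force: [-15.4, -1.5, 11.1]
finger_gap: 0.0001
time_s: 47.18
tool_pos: [0.5176, 0.0282, 0.0211]
ee_rot: [1.144, 1.252, -1.151]
contact_force: [-27.6, -2.7, 18.2]
finger_gap: 0.0001
[-129.80210419  -99.95893453]
```

```bash
python3 -m creep '[[[0,-4,0,0],[0,-5,0,0],[0,0,-10,0],[0,0,-20,0],[0,0,-10,0],[0,0,0,0],[0,2,0,0],[0,2,0,0],[0,1,0,0],[0,0.5,0,0],[0,0.5,0,0],[0,0,0,0]]]'; python3 -m creep '[[[0,0.5,0,0],[0,0.5,0,0],[0,0,0,0]]]';python3 -c "
from h import *
print(wc(pose()[1]))"; python3 -m creep '[[[0,0.5,0,0],[0,0.5,0,0],[0,0,0,0]]]';python3 -c "
from h import *
print(wc(pose()[1]))"
```

```text
time_s: 48.18
tool_pos: [0.5136, 0.0677, 0.0212]
ee_rot: [1.147, 1.248, -1.147]
contact_force: [0.2, -0.7, -0.2]
finger_gap: -0.0001
time_s: 48.43
tool_pos: [0.5142, 0.0679, 0.0212]
ee_rot: [1.146, 1.248, -1.148]
contact_force: [-4.7, -2.2, 1.2]
finger_gap: 0.0001
[-130.04357523  -60.13711392]
time_s: 48.68
tool_pos: [0.5144, 0.0679, 0.0211]
ee_rot: [1.145, 1.25, -1.149]
contact_force: [-13.1, -4.1, 8.3]
finger_gap: 0.0003
[-129.85635695  -60.13306687]
```

```bash
python3 -m creep '[[[0,-4,0,0],[0,-3,0,0],[0,0,-10,0],[0,0,-18,0],[0,0,-9,0],[0,0,0,0],[0,2,0,0],[0,1,0,0],[0,1,0,0],[0,0.5,0,0],[0,0.5,0,0],[0,0,0,0]]]'; python3 -m creep '[[[0,0.5,0,0],[0,0.5,0,0],[0,0,0,0]]]';python3 -c "
from h import *
print(wc(pose()[1]))"; python3 -m creep '[[[0,0.5,0,0],[0,0.5,0,0],[0,0,0,0]]]';python3 -c "
from h import *
print(wc(pose()[1]))"
```

```text
time_s: 49.68
tool_pos: [0.5105, 0.1046, 0.0212]
ee_rot: [1.147, 1.248, -1.147]
contact_force: [-0.5, 0.0, 0.5]
finger_gap: 0.0001
time_s: 49.93
tool_pos: [0.5114, 0.1049, 0.0212]
ee_rot: [1.147, 1.248, -1.147]
contact_force: [0.2, -0.3, -0.8]
finger_gap: 0.0001
[-129.99449764  -23.04179541]
time_s: 50.18
tool_pos: [0.5115, 0.1049, 0.0212]
ee_rot: [1.146, 1.249, -1.149]
contact_force: [-9.5, -1.0, 6.0]
finger_gap: -0.0001
[-129.84662791  -23.01048799]
```

```bash
python3 -m creep '[[[0,-4,0,0],[0,-8,0,0],[-10,0,0,0],[-20,0,0,0],[-20,0,5,-7],[-10,0,0,-7],[0,0,0,-7],[0,0,0,-7],[0,0,0,-7],[0,0,0,-7],[0,0,0,-7],[0,0,0,-7]]]' -0.45;  python3 -m creep '[[[0,0,0,-7],[0,0,0,-7],[0,0,0,-7],[0,0,0,-7],[0,0,0,-6],[0,-10,0,0],[0,-30,18,0],[0,-35,20,0],[0,-30,20,0],[0,-20,15,0],[0,-5,6,0],[0,0,0,0]]]'
python3 - <<'E'
from h import *
dl(*cw(-62,-155,.022),4.5); print(wc(pose()[1]))
E
```

```text
time_s: 51.18
tool_pos: [0.5005, 0.0991, 0.0813]
ee_rot: [0.394, 1.534, -0.394]
contact_force: [0.5, 0.1, 0.1]
finger_gap: 0.0622
time_s: 52.18
tool_pos: [0.591, -0.0256, 0.0809]
ee_rot: [-0.062, 1.57, 0.062]
contact_force: [0.2, 1.3, -0.1]
finger_gap: 0.0619
t 52.2 pos [ 0.591  -0.0256  0.0809] yaw 4.5 shift [58.9  4.4 -1.2] rows>=2 per-row [29.5  2.2 -0.6] turn 0.0 (rows 1) j6 -0.17 gap 61.9 F [ 0.2  1.3 -0.1]
   after turn: shift [58.9, 4.4, -1.2] tilt [-0. -0. -1.]
[ -60.81655468 -159.37226075]
```

```bash
python3 -m creep '[[[10,0,0,0],[20,0,0,0],[20,0,0,0],[7,0,0,0],[2,3,0,0],[0,4,0,0],[0,5,0,0],[0,5,0,0],[0,4,0,0],[0,2,0,0],[0,1,0,0],[0,0,0,0]]]'; python3 -m creep '[[[0,1,0,0],[0,1,0,0],[0,0.5,0,0],[0,0.5,0,0],[0,0.5,0,0],[0,0,0,0]]]'
python3 -c "
from h import *
print(wc(pose()[1]))"
```

```text
time_s: 53.18
tool_pos: [0.5885, 0.0003, 0.0225]
ee_rot: [-0.066, 1.569, 0.066]
contact_force: [-0.0, -0.8, -0.1]
finger_gap: 0.0619
time_s: 53.68
tool_pos: [0.5883, 0.0018, 0.0224]
ee_rot: [-0.068, 1.569, 0.063]
contact_force: [0.6, -14.8, -0.0]
finger_gap: 0.062
[ -61.29693378 -131.81736729]
```

```bash
python3 -m creep '[[[0,-4,0,0],[0,-10,0,0],[0,-10,0,0],[-15,-10,0,0],[-30,-10,0,0],[-35,0,0,0],[-40,0,0,0],[-40,0,0,0],[-40,0,0,0],[-30,-5,0,0],[-8,-10,0,0],[0,0,0,0]]]' -1
python3 - <<'E'
from h import *
dl(.5585,.3031,.265,54); print(wc(pose()[1]))
im=eyes.snapshot("top");crop(im,240,140,370,260,5,"pics/t7.png")
im=eyes.snapshot("side");crop(im,250,150,370,270,5,"pics/s7.png")
E
```

```text
time_s: 54.68
tool_pos: [0.5939, -0.057, 0.2632]
ee_rot: [-0.066, 1.565, 0.065]
contact_force: [-0.3, 0.2, -0.3]
finger_gap: 0.0853
t 54.7 pos [ 0.5939 -0.057   0.2632] yaw 4.8 shift [ -2.3 361.8  -5.3] rows>=10 per-row [-0.2 36.2 -0.5] turn -49.2 (rows 8) j6 -0.22 gap 85.3 F [-0.3  0.2 -0.3]
   after turn: shift [-2.3, 240.3, 270.5] tilt [ 0.004 -0.001 -1.   ]
[ -60.36215831 -190.88488209]
```

View pics/s7.png

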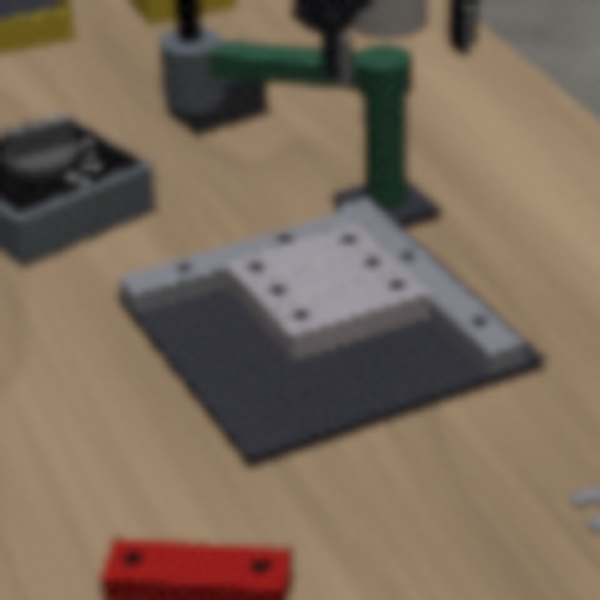

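View pics/t7.png

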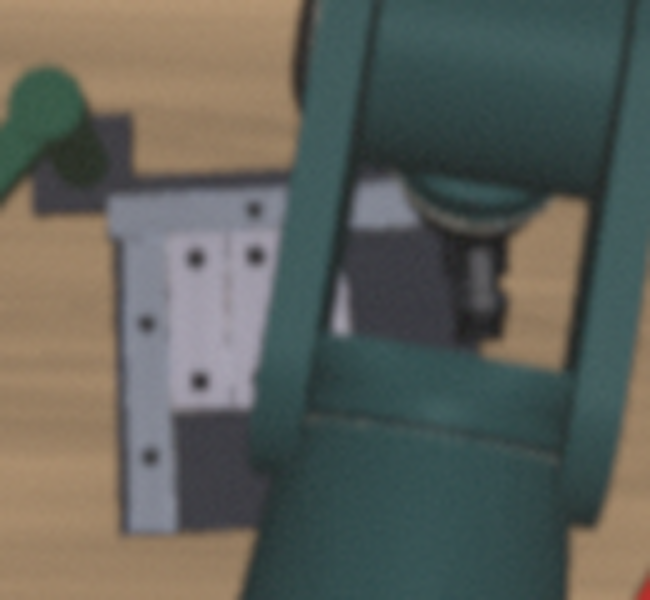

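All three bars are square in the corner, with their near ends level along about (230,265)–(300,355) in the side crop. Next I'll swing the arm back.

```bash
python3 -m creep '[[[0,0,0,-6.2],[0,0,0,-6.2],[0,0,0,-6.2],[0,0,0,-6.2],[0,0,0,-6.2],[0,0,0,-6.2],[0,0,0,-6],[0,0,0,-6],[0,10,11,0],[0,17,19,0],[0,20,22,0],[0,20,22,0]]]';python3 -m creep '[[[0,20,22,0],[0,20,22,0],[0,20,22,0],[0,20,22,0],[0,20,22,0],[0,20,22,0],[0,20,22,0],[0,17,20,0],[0,11,14,0],[0,5,8,0],[0,0,0,0],[0,0,0,0]]]'
python3 - <<'E'
from h import *
dl(.5585,.3031,.16,54)
im=eyes.snapshot("side");crop(im,230,90,380,245,5,"pics/s8.png")
E
```

```text
time_s: 55.78
tool_pos: [0.5815, 0.0456, 0.2583]
ee_rot: [-0.732, 1.446, 0.734]
contact_force: [0.3, 0.5, -0.5]
finger_gap: 0.0852
time_s: 56.78
tool_pos: [0.5572, 0.3042, 0.2592]
ee_rot: [-0.735, 1.444, 0.735]
contact_force: [0.2, 0.4, -0.6]
finger_gap: 0.085
t 56.8 pos [0.5572 0.3042 0.2592] yaw 54.0 shift [99.2 -1.7  0.1] rows>=3 per-row [33.1 -0.6  0. ] turn -0.0 (rows 1) j6 -0.48 gap 85.0 F [ 0.2  0.4 -0.6]
   after turn: shift [99.2, -1.7, -0.1] tilt [-0.001 -0.001 -1.   ]
```

View pics/s8.png

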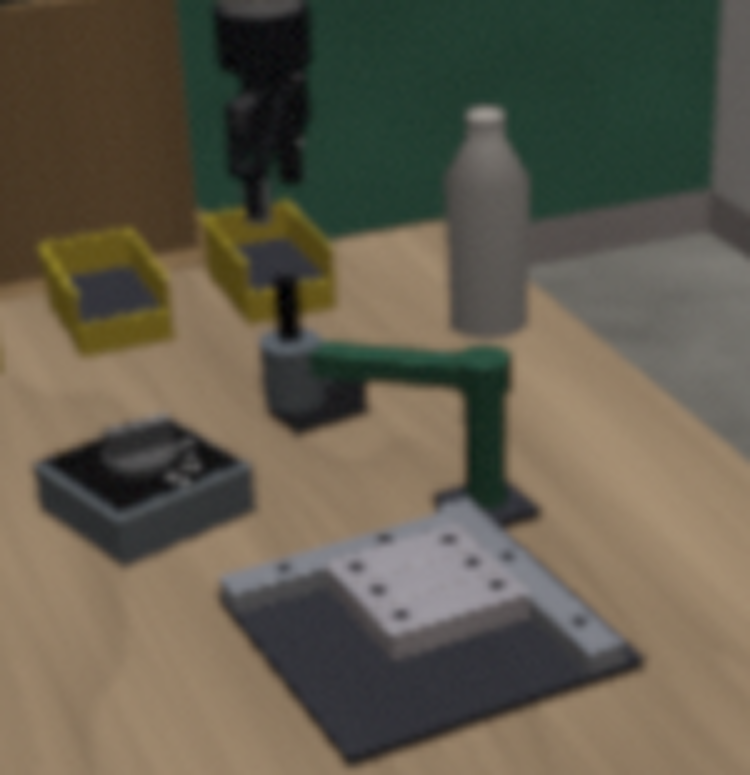

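```bash
python3 -c "
from h import *
print((proj('side',(.5585,.3031,.205))-[230,90]+.4)*5)"
python3 -m creep '[[[5,-1.5,0,0],[15,0,0,0],[20,0,0,0],[20,0,0,0],[20,0,0,0],[15,0,0,0],[4,0,0,0],[0,0,0,0],[0,0,0,0]]]'; python3 -m creep '[[[0,0,0,0],[0,0,0,0],[0,0,0,0],[0,0,0,0],[0,0,0,0],[0,0,0,0],[0,0,0,0],[0,0,0,0],[0,0,0,0]]]' 1 25
```

```text
[284.77582177 280.32387852]
time_s: 57.58
tool_pos: [0.5589, 0.3032, 0.1618]
ee_rot: [-0.735, 1.442, 0.735]
contact_force: [-0.5, 0.7, 0.2]
finger_gap: 0.0856
time_s: 58.33
tool_pos: [0.5588, 0.3035, 0.1616]
ee_rot: [-0.735, 1.442, 0.736]
contact_force: [-0.9, 0.2, 4.9]
finger_gap: 0.0214
```

```bash
python3 -m creep '[[[0,-0.1,-3,-1],[0,-0.4,-11.9,-4],[0,-0.4,-11.9,-4],[0,-0.4,-11.9,-4],[0,-0.4,-11.9,-4],[0,-0.4,-11.9,-4],[0,-0.4,-11.9,-4],[0,-0.4,-11.9,-4],[0,-0.4,-11.9,-4],[0,-0.4,-11.9,-4],[0,-0.4,-11.9,-4],[0,0,0,0]]]'
python3 -c "
from h import *
p=pose()[1];d=p-[.6943,.2025,0];print(np.hypot(d[0],d[1]),np.degrees(np.arctan2(d[1],d[0])))"
```

```text
time_s: 59.33
tool_pos: [0.5257, 0.1868, 0.1616]
ee_rot: [-1.276, 1.166, 1.278]
contact_force: [-15.4, -1.2, 10.0]
finger_gap: 0.021
0.16934545459843034 -174.6661182094729
```

```bash
python3 -m creep '[[[0,0.8,-6,-2],[0,0.6,-11.9,-4],[0,-0.3,-11.9,-4],[0,-0.4,-11.9,-4],[0,-0.4,-11.9,-4],[0,-0.4,-11.9,-4],[0,-0.4,-11.9,-4],[0,-0.4,-11.9,-4],[0,-0.4,-11.9,-4],[0,0,0,0]]]'
python3 -c "
from h import *
p=pose()[1];d=p-[.6943,.2025,0];print(pose()[0]['joints'][5],np.hypot(d[0],d[1]),np.degrees(np.arctan2(d[1],d[0])))"
```

```text
time_s: 60.17
tool_pos: [0.563, 0.0943, 0.1616]
ee_rot: [-1.694, 0.803, 1.692]
contact_force: [0.1, 1.1, 6.8]
finger_gap: 0.0214
-2.133871696485636 0.1701508866013211 -140.49887647166608
```

```bash
python3 -m creep '[[[0,-0.2,-6,-2],[0,-0.2,-6,-2],[0,-0.2,-6,-2],[0,-0.1,-3,-1],[0,-0.1,-3,-1],[0,0,0,0]]]';python3 -m creep '[[[0,0,-1.5,-0.5],[0,0,-1.5,-0.5],[0,0,0,0]]]'
python3 -c "
from h import *
p=pose()[1];d=p-[.6943,.2025,0];print(pose()[0]['joints'][5],np.hypot(d[0],d[1]),np.degrees(np.arctan2(d[1],d[0])))"
```

```text
time_s: 60.67
tool_pos: [0.5786, 0.0775, 0.1616]
ee_rot: [-1.783, 0.703, 1.784]
contact_force: [-5.1, -4.3, 7.9]
finger_gap: 0.0214
time_s: 60.92
tool_pos: [0.5806, 0.0756, 0.1616]
ee_rot: [-1.794, 0.69, 1.795]
contact_force: [-5.6, -4.7, 6.7]
finger_gap: 0.0216
-2.3217321639119297 0.17036058607817958 -131.8668811640458
```

```bash
python3 -m creep '[[[0,0.5,-1.5,-0.5],[0,0,-1.5,-0.5],[0,0,0,0]]]';python3 -m creep '[[[0,0,-1,0],[0,0,-1,0],[0,0,0,0]]]'
python3 -c "
from h import *
s,p,M=pose();d=p-[.6943,.2025,0];print(M.T@s['contact_force'],np.hypot(d[0],d[1]),np.degrees(np.arctan2(d[1],d[0])))"
```

```text
time_s: 61.17
tool_pos: [0.5828, 0.0737, 0.1616]
ee_rot: [-1.806, 0.675, 1.805]
contact_force: [-1.3, -2.0, 5.7]
finger_gap: 0.0214
time_s: 61.42
tool_pos: [0.5842, 0.0726, 0.1616]
ee_rot: [-1.805, 0.675, 1.805]
contact_force: [-2.8, -1.3, 6.2]
finger_gap: 0.0212
[-6.1954542   2.8382101   1.21514286] 0.17029852646505717 -130.26655114601172
```

```bash
python3 -m creep '[[[0,0,-1,0],[0,0,-1,0],[0,0,0,0]]]';python3 -m creep '[[[0,0,-1,0],[0,0,0,0]]]'
python3 -c "
from h import *
s,p,M=pose();d=p-[.6943,.2025,0];print(M.T@s['contact_force'],np.hypot(d[0],d[1]),np.degrees(np.arctan2(d[1],d[0])))"
```

```text
time_s: 61.67
tool_pos: [0.5848, 0.0721, 0.1616]
ee_rot: [-1.803, 0.674, 1.808]
contact_force: [-12.8, 7.2, 9.9]
finger_gap: 0.0213
time_s: 61.83
tool_pos: [0.5848, 0.072, 0.1615]
ee_rot: [-1.801, 0.674, 1.81]
contact_force: [-20.9, 10.8, 13.3]
finger_gap: 0.0213
[-13.19899957   5.50613667  22.93069273] 0.17034290292463292 -129.98994207403845
```

```bash
python3 -m creep '[[[0,0,1,0],[0,0,0,0],[0,0,0,0],[0,0,0,0],[0,0,0,0],[-10,0,0,0],[-20,0,0,0],[-20,0,0,0],[-20,0,0,0],[-20,0,0,0],[-10,0,0,0],[0,0,0,0]]]' -1
python3 - <<'E'
from h import *
dl(.426,.3305,.18,18.5-8+90)
im=eyes.snapshot("side");crop(im,230,90,380,245,5,"pics/s9.png")
E
```

```text
time_s: 62.83
tool_pos: [0.5865, 0.0711, 0.2642]
ee_rot: [-1.808, 0.673, 1.802]
contact_force: [1.0, -0.1, 0.0]
finger_gap: 0.0853
t 62.8 pos [0.5865 0.0711 0.2642] yaw 139.0 shift [ 83.7 -90.3 291.5] rows>=8 per-row [ 10.5 -11.3  36.4] turn 38.5 (rows 6) j6 -2.35 gap 85.3 F [ 1.  -0.1  0. ]
   after turn: shift [83.7, 110.8, 284.3] tilt [ 0.004  0.    -1.   ]
```

View pics/s9.png

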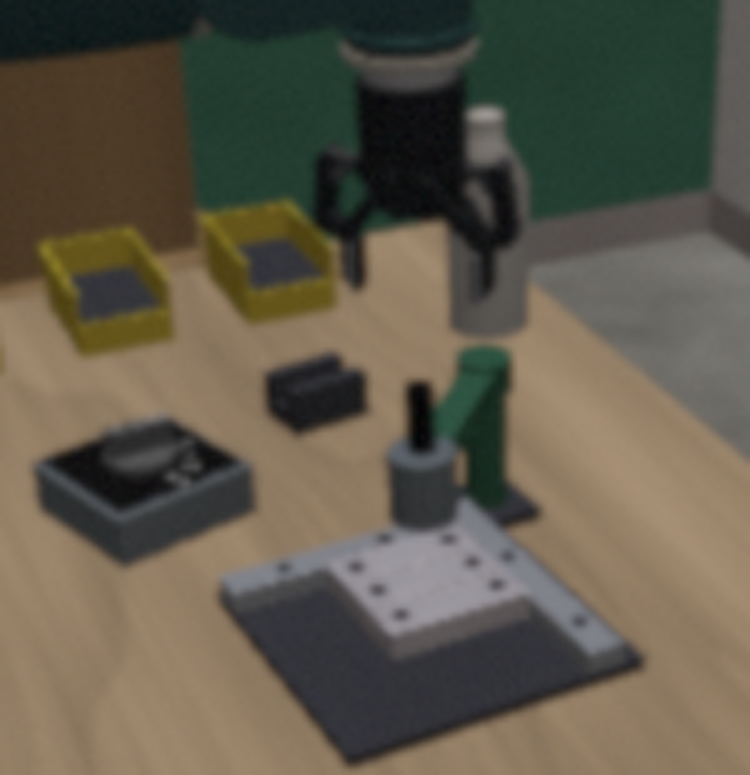

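```bash
python3 - <<'E'
from h import *
a=np.mean([eyes.snapshot("top").astype(float) for _ in range(6)],0); np.save("avt.npy",a)
b=np.mean([eyes.snapshot("side").astype(float) for _ in range(4)],0); np.save("avs.npy",b)
im=np.clip(a*1.5,0,255).astype(np.uint8);crop(im,180,215,245,280,9,"pics/b1.png")
im=np.clip(b*1.5,0,255).astype(np.uint8);crop(im,230,165,290,205,12,"pics/b2.png")
E
```

```text
(no output)
```

View pics/b1.png

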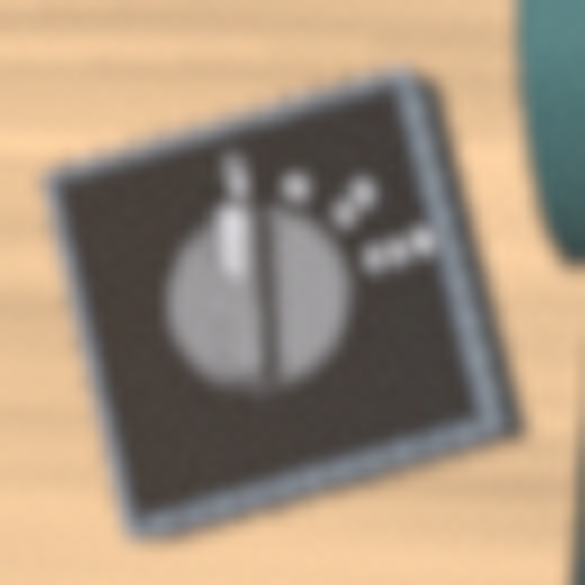

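View pics/b2.png

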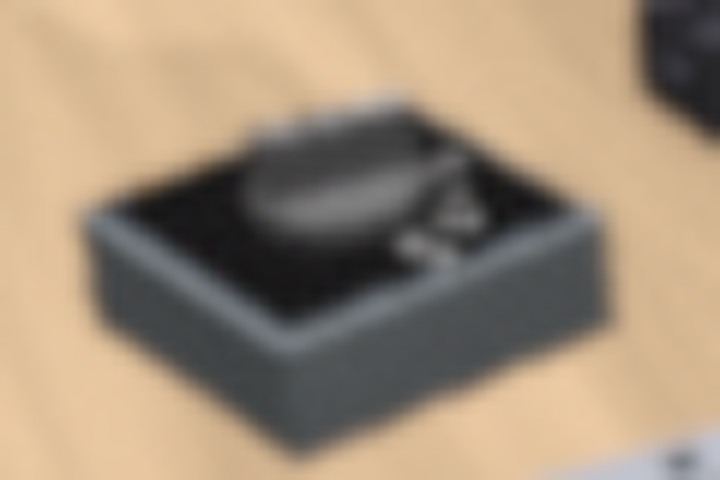

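```bash
python3 - <<'E'
from h import *
a=np.load("avt.npy"); x0,y0=190,222; s=8
g=cv2.resize(cv2.cvtColor(a.astype(np.float32),cv2.COLOR_BGR2GRAY)[y0:272,x0:240],None,fx=s,fy=s,interpolation=cv2.INTER_CUBIC)
px=lambda u,v:((u+.5)/s-.5+x0,(v+.5)/s-.5+y0)
m=(g>65).astype(np.uint8)
for th in(60,70,80,90,110):
  m=(g>th).astype(np.uint8)
  for c in cv2.findContours(m,cv2.RETR_EXTERNAL,cv2.CHAIN_APPROX_NONE)[0]:
    A=cv2.contourArea(c)
    M=cv2.moments(c)
    if 100<A<20000:
        u,v=M['m10']/M['m00'],M['m01']/M['m00']; z=.062 if A>4000 else .0505
        print(th,round(A),np.round(px(u,v),2),onz("top",px(u,v),z)[:2].round(4), cv2.fitEllipse(c) if A>4000 else "")
E
```

```text
60 3747 [191.32 264.03] [0.373  0.3849] 
70 3192 [191.18 264.58] [0.3712 0.3852] 
70 1144 [218.9  237.04] [0.4623 0.3029] 
70 8919 [213.37 246.24] [0.4312 0.3154] ((191.66241455078125, 198.53192138671875), (69.88814544677734, 182.3667449951172), 177.56265258789062)
70 11772 [204.19 246.7 ] [0.4289 0.3447] ((115.6774673461914, 200.3991241455078), (86.5354232788086, 204.3967742919922), 0.850470781326294)
80 2743 [191.06 265.08] [0.3696 0.3855] 
80 6970 [213.55 247.12] [0.4284 0.3146] ((192.35765075683594, 203.8207244873047), (64.78312683105469, 152.77804565429688), 177.6025390625)
80 831 [218.94 237.  ] [0.4624 0.3028] 
80 430 [212.43 235.4 ] [0.467  0.3244] 
80 10211 [204.13 246.76] [0.4287 0.3449] ((115.31261444091797, 200.19473266601562), (79.78435516357422, 195.56661987304688), 1.425428867340088)
90 2324 [190.95 265.62] [0.3679 0.3857] 
90 169 [232.5  254.29] [0.4078 0.2548] 
90 108 [231.48 250.24] [0.4207 0.259 ] 
90 5780 [213.62 247.17] [0.4282 0.3143] ((192.89634704589844, 204.47889709472656), (57.70899963378906, 143.02467346191406), 178.20521545410156)
90 1271 [225.15 241.73] [0.4476 0.2815] 
90 550 [219.   236.93] [0.4627 0.3026] 
90 271 [212.43 235.37] [0.4671 0.3244] 
90 8723 [204.09 246.87] [0.4283 0.345 ] ((115.2520980834961, 200.6135711669922), (73.45993041992188, 187.28970336914062), 1.8766649961471558)
110 1508 [190.7  266.85] [0.364  0.3861] 
110 128 [226.52 241.31] [0.4491 0.2771] 
110 1476 [205.4  241.81] [0.4455 0.3456]
```

```bash
python3 - <<'E'
from h import *
q=lambda u,v,z:onz("top",((u+.5)/9-.5+180,(v+.5)/9-.5+215),z)[:2]
c=q(258,298,.062); print("disc c",c)
c2=q(*(np.array([(52,180),(408,75),(493,428),(132,528)]).mean(0)),.05);print("box c",c2)
e=[q(*p,.05) for p in[(62,188),(398,92),(478,415),(140,517)]]
for i in range(4):
    d=e[(i+1)%4]-e[i];print("edge",np.linalg.norm(d).round(4),((np.degrees(np.arctan2(d[1],d[0]))+45)%90-45).round(2))
d=q(258,215,.07)-q(268,385,.07);print("bar yaw",np.degrees(np.arctan2(d[1],d[0])))
for c in(c,c2):
  for n,p,o in(("d1",(.4671,.3244),28.65),("d2",(.4625,.3028),57.3),("d3",(.4476,.2815),85.94)):
    d=np.array(p)-c;print(n,np.linalg.norm(d).round(4),(np.degrees(np.arctan2(d[1],d[0]))+o).round(1))
# side view marks/box
qs=lambda u,v,z:onz("side",((u+.5)/12-.5+230,(v+.5)/12-.5+165),z)[:2]
e=[qs(*p,.05) for p in[(90,222),(290,345),(600,212)]]
for i in range(2):
    d=e[i+1]-e[i];print("side edge",np.linalg.norm(d).round(4),((np.degrees(np.arctan2(d[1],d[0]))+45)%90-45).round(2))
print("side box c",(e[0]+e[2])/2)
a,b=qs(258,130,.088),qs(405,98,.088);d=b-a;print("bar top far edge side",np.linalg.norm(d),np.degrees(np.arctan2(d[1],d[0])))
E
```

```text
disc c [0.42614113 0.33151755]
box c [0.42531374 0.33013237]
edge 0.1251 17.92
edge 0.1214 17.84
edge 0.1242 18.47
edge 0.1226 18.29
bar yaw 7.977639173089333
d1 0.0416 18.8
d2 0.0463 19.0
d3 0.0544 19.2
d1 0.0422 20.8
d2 0.0462 21.0
d3 0.0535 20.6
side edge 0.1251 19.95
side edge 0.1336 19.32
side box c [0.42566922 0.32539409]
bar top far edge side 0.05424909827438368 1.1052517247097662
```

```bash
python3 -m creep '[[[0,0,0,6.5],[0,0,0,6.5],[0,0,0,6.5],[0,0,0,6.5],[0,0,0,6.5],[0,0,0,7],[0,9,22,0],[0,11,28,0],[0,11,28,0],[0,11,28,0],[0,11,28,0],[0,11,28,0]]]';python3 -m creep '[[[0,11,28,0],[10,11,28,0],[15,11,28,0],[20,10,20,0],[20,5,12,0],[15,0,0,0],[0,0,0,0],[0,0,0,0]]]'
python3 - <<'E'
from h import *
dl(.426,.331,.067,99.5)
im=eyes.snapshot("side");crop(im,200,110,310,215,6,"pics/s10.png")
E
```

```text
time_s: 64.38
tool_pos: [0.495, 0.2214, 0.2613]
ee_rot: [-1.33, 1.126, 1.33]
contact_force: [-0.5, -0.1, -0.2]
finger_gap: 0.0853
time_s: 65.05
tool_pos: [0.4292, 0.3267, 0.1811]
ee_rot: [-1.331, 1.127, 1.331]
contact_force: [0.0, 1.3, 0.9]
finger_gap: 0.0854
t 65.0 pos [0.4292 0.3267 0.1811] yaw 99.5 shift [114.1   2.4   4.9] rows>=4 per-row [28.5  0.6  1.2] turn 0.0 (rows 1) j6 -1.13 gap 85.4 F [0.  1.3 0.9]
   after turn: shift [114.1, 2.4, 4.8] tilt [-0.001 -0.001 -1.   ]
```

View pics/s10.png

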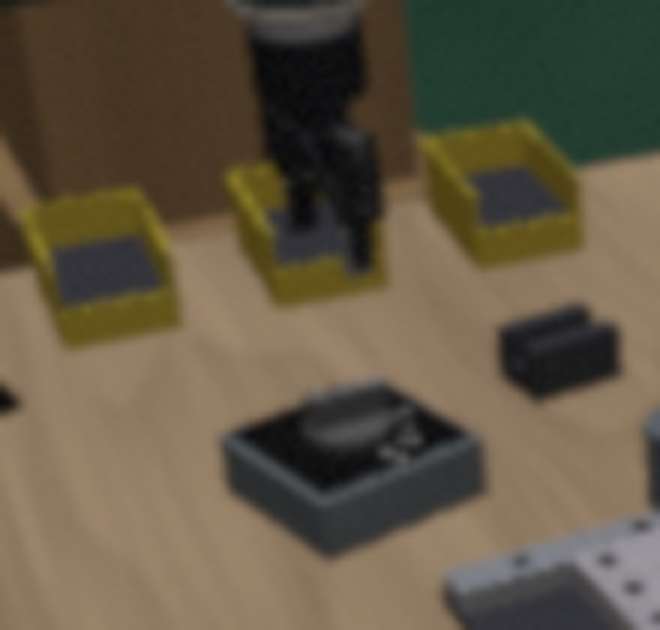

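```bash
python3 -m creep '[[[10,1,2.5,0],[20,1.4,2.4,0],[20,0,0,0],[20,0,0,0],[20,0,0,0],[15,0,0,0],[7,0,0,0],[0,0,0,0],[0,0,0,0]]]';python3 -m creep '[[[0,0,0,0],[0,0,0,0],[0,0,0,0],[0,0,0,0],[0,0,0,0],[0,0,0,0],[0,0,0,0],[0,0,0,0],[0,0,0,0],[0,0,0,0]]]' 1 30
python3 - <<'E'
from h import *
dl(.426,.331,.067,22.7)
print(pose()[0]["ft_torque"])
E
```

```text
time_s: 65.85
tool_pos: [0.4266, 0.3313, 0.07]
ee_rot: [-1.33, 1.126, 1.33]
contact_force: [0.4, 0.1, 0.9]
finger_gap: 0.0855
time_s: 66.68
tool_pos: [0.4265, 0.3309, 0.0696]
ee_rot: [-1.331, 1.126, 1.33]
contact_force: [-0.3, -4.9, 4.5]
finger_gap: 0.0144
t 66.7 pos [0.4265 0.3309 0.0696] yaw 99.5 shift [2.6 0.4 0.2] rows>=1 per-row [2.6 0.4 0.2] turn 76.8 (rows 11) j6 -1.12 gap 14.4 F [-0.3 -4.9  4.5]
   after turn: shift [2.6, 0.3, -0.4] tilt [ 0.    -0.001 -1.   ]
[-0.85401782 -0.00198352 -0.00323403]
```

```bash
python3 -m creep '[[[0,0,-0.7,3],[0,0,0,6.5],[0,0,0,6.5],[0,0,0,6.5],[0,0,0,6.5],[0,0,0,6.5],[0,0,0,6.5],[0,0,0,6.5],[0,0,0,6.5],[0,0,0,6.5],[0,0,0,6.5],[0,0,0,6]]]';python3 -m creep '[[[0,0,0,2.8],[0,0,0,0],[0,0,0,0],[0,0,0,0]]]'
python3 - <<'E'
from h import *
dl(.426,.331,.067,22.7)
print(pose()[0]["ft_torque"])
E
```

```text
time_s: 67.68
tool_pos: [0.4266, 0.331, 0.0696]
ee_rot: [-0.344, 1.542, 0.346]
contact_force: [2.0, 2.6, 1.7]
finger_gap: 0.0143
time_s: 68.02
tool_pos: [0.4266, 0.3309, 0.0696]
ee_rot: [-0.312, 1.547, 0.313]
contact_force: [2.6, 5.0, 2.6]
finger_gap: 0.0144
t 68.0 pos [0.4266 0.3309 0.0696] yaw 22.8 shift [ 2.6  0.3 -0.5] rows>=1 per-row [ 2.6  0.3 -0.5] turn 0.1 (rows 1) j6 0.21 gap 14.4 F [2.6 5.  2.6]
   after turn: shift [2.6, 0.3, -0.5] tilt [ 0.001  0.001 -1.   ]
[ 0.89359717 -0.446711   -0.03148082]
```

```bash
python3 -m creep '[[[0,0,0,0],[0,0,0,0],[0,0,0,0],[0,0,0,0],[0,0,0,0],[-10,0,0,0],[-20,0,0,0],[-30,0,0,0],[-40,0,0,0],[-30,0,0,0],[-30,-20,0,0],[-20,-30,0,0]]]' -1
python3 -m creep '[[[0,-30,-20,0],[0,-40,-20,0],[0,-40,-20,0],[0,-40,-20,0],[0,-40,-20,0],[0,-40,-20,0],[0,-20,-10,0],[0,0,0,0]]]'
python3 - <<'E'
from h import *
a=np.mean([eyes.snapshot("top").astype(float) for _ in range(4)],0)
im=np.clip(a*1.5,0,255).astype(np.uint8);crop(im,180,215,245,280,9,"pics/b3.png");cv2.imwrite("pics/top9.png",a.astype(np.uint8))
cv2.imwrite("pics/side9.png",eyes.snapshot("side"));print(pose()[1])
E
```

```text
time_s: 69.02
tool_pos: [0.4454, 0.2852, 0.2534]
ee_rot: [-0.312, 1.545, 0.314]
contact_force: [0.8, 0.1, 0.4]
finger_gap: 0.0858
time_s: 69.68
tool_pos: [0.4228, 0.0154, 0.2503]
ee_rot: [-0.309, 1.548, 0.307]
contact_force: [0.3, 0.3, 0.3]
finger_gap: 0.0854
[0.4233656  0.01968585 0.24950955]
```

View pics/b3.png

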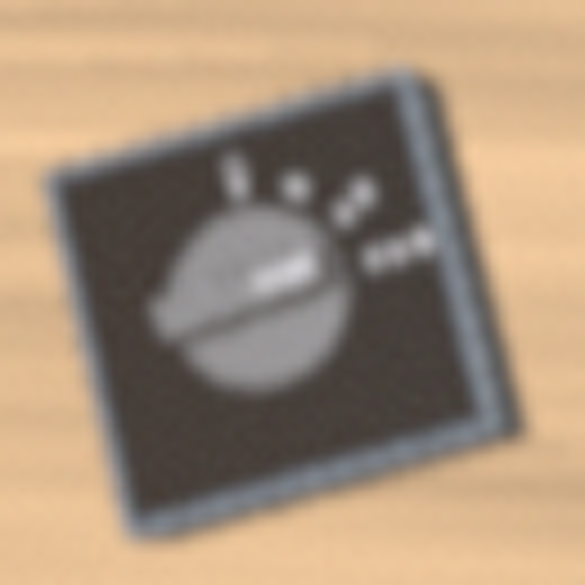

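View pics/top9.png

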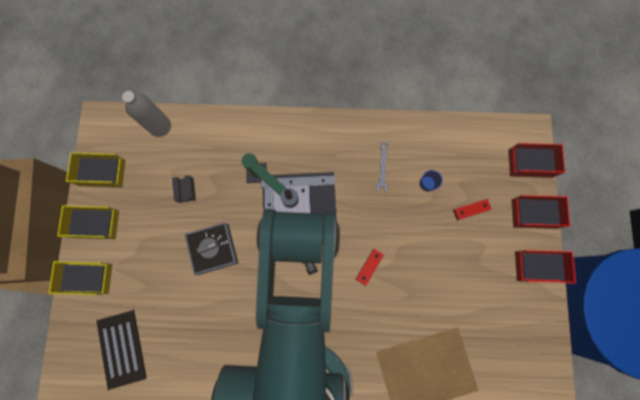

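View pics/side9.png

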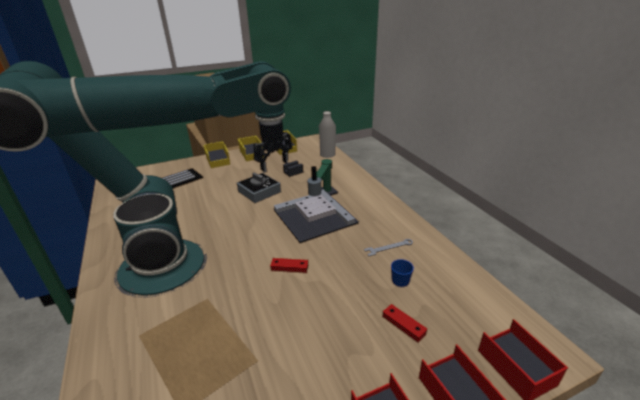

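```bash
python3 -m creep '[[[0,-35,0,0],[0,-40,0,0],[0,-40,0,0],[0,-40,0,0],[0,-40,0,0],[0,-20,0,0],[0,0,0,0]]]' >/dev/null
python3 - <<'E'
from h import *
q=lambda u,v,z:onz("top",((u+.5)/9-.5+180,(v+.5)/9-.5+215),z)[:2]
d=q(340,285,.07)-q(175,340,.07);print("bar yaw",np.degrees(np.arctan2(d[1],d[0])))
d=q(425,240,.05)-q(370,262,.05);print("dots yaw",np.degrees(np.arctan2(d[1],d[0])))
a=np.mean([eyes.snapshot("top").astype(float) for _ in range(3)],0).astype(np.uint8)
crop(a,230,145,350,255,5,"pics/t11.png")
for r in rects("top",a,.037,roi=(272,182,322,235),amin=80): print(r, wc(r[1]/1000))
E
```

```text
bar yaw -69.6845985952583
dots yaw -66.20414205263616
(array([273, 185,  37,  36]), array([586.1,  75.3]), array([118.4, 120.9]), -85.4) [-57.80691421 -58.38300895]
```

View pics/t11.png

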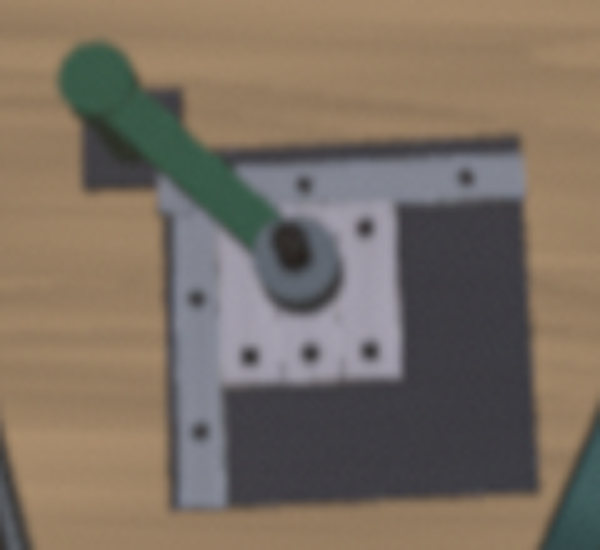

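```bash
python3 - <<'E'
from h import *
s=pose()[0];print(s["time_s"],s["contact_force"],manip.finish_job())
E
```

```text
the job is handed in; nothing more can be done
70.6667 [-0.15667615  0.59248429  0.26817479] None
```

The job is done and handed in at 70.7 s, with the robot touching nothing.

- **Marking arm out:** I swung it to about 1.5 rad, clear of the plate.
- **Blanks:** I loaded all three aluminium blanks and left the two red ones alone. I pushed each one sideways into the pack and against the end fence.
- **Marking arm back:** I swung it in until it met its stop. The force along the swing rose to about 23 N, with the arm within about 0.5° of zero.
- **Selector:** I turned it to three dots and let go.

**Last checks:**
- **Blank pack:** it measured 118 × 121 mm in the top view, against a nominal 120 × 120. It was square in the corner. All three ends were pushed home to within 0.1 mm of each other, and the side pushes stepped by 40 mm per blank.
- **Bystanders:** the cup, spanner and vee block looked unmoved in the final pictures.
- **Selector bar:** the readings disagreed slightly. The gripper put the bar at -67.2° (the target was about -67.3°), and a rough picture reading gave -69.7°. The three-dot mark itself read between -66° and -68°. I judged this to be on the mark, within about 0.05 rad.

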